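# Clamp a glued batten with four clicks of the ratchet lever

### The arm

A 6-joint arm with a two-finger parallel gripper is mounted at the origin on the work surface. World frame = base frame: x ahead of the robot, y to its left, z up, the work surface at z = 0. Lengths are in m, angles in rad, forces in N, time in s.
With the tool pointing down it reaches from about 0.35 to 0.925 m from the base axis. Payload 6.4 kg.
Tool frame: the origin (TCP) lies at the very end of the fingers, on their centre line; the grasp point (between the pads) lies 19 mm behind it; y points along the fingers, x is the direction in which the jaws open and shut, and the axes are right-handed (so a half turn about y gives the same grasp; the last joint's range is limited). The gripper opens to 85 mm and grips with 20 to 120 N. Pads are 22 mm wide; open, the fingers measure 114 mm over their backs; the gripper's body (76 mm by 85 mm) begins 54 mm behind the grasp point. The pads swing forward as they close: fully open they stand 13 mm farther back than shut.
Start: joints at [1.159, 0.245, 1.558, -0, 1.339, -0.174], TCP at [0.153, 0.632, 0.202] pointing down, gripper open.
Joint ranges: [-3.13, 3.13], [-1.02, 2.26], [0.13, 2.54], [-0.95, 4.09], [0.21, 2.88], [-2.74, 2.74]. Speed limits (rad/s): [2.57, 2.57, 3.14, 3.14, 3.14, 3.14].

### API

Orientations are given as a unit quaternion [w, x, y, z].
In Python, from cell import ctrl gives the robot as it stands.
- The arm moves only by the tool step_arm, never from a script. Its argument "deltas" is a list of rows, each a list of 7 numbers: the shift along the tool's x, y, z as a fraction of full scale, then the turn, a rotation vector about the tool's x, y, z as a fraction of full scale, then the gripper command: -1 is fully open, 1 is shut, values between are in proportion. A call has 1 to 5 rows; each row is the pose to reach, as a shift and turn from the pose commanded when the call began, along the tool's axes at that moment; what a row does not reach only later rows make up. Full scale, the value 1, is 0.1 m for a shift and 2 rad for a turn. A row lasts 1/10 s, in which the tool goes at most 50 mm and 8.59 degrees, less where a joint would pass 70% of its speed; a pose out of reach is approached as far as the arm can. A call with a number of a shift or a turn outside -1 to 1 is refused whole. A call with a gripper value outside its range is refused whole. The fingers move at their own pace and stop on an object; the grip force is fixed at half the most. Time passes only in rows, so rows that repeat a pose let the fingers close. It gives the time, the measured TCP pose, the force and the opening at its end, in the units of the state.
- ctrl.get_state(): the state, without advancing time (a new reading comes with each control period).
- ctrl.read_camera(name): name is "side" or "top" or "wrist"; returns (picture, depth): 480x640x3 uint8, blue, green, red; 480x640 float32, m along the optical axis (not along the pixel's ray), 0 where there is no reading.
- ctrl.calibration(name): a dict with "mtx" (3x3 intrinsics, pixels), "distortion" ([k1, k2, p1, p2, k3] as OpenCV has them; the pictures are not rectified), "camera_from_world" (4x4, takes a point from world to camera coordinates); the wrist camera has in their place "T_tool_cam" (4x4, takes a point from camera to tool coordinates, whose origin is the TCP and whose axes are the tool frame's). Camera axes: x right, y down, z forward; pixel columns grow to the right and rows downward; lengths in m; the calibration is good to about 2 mm. A picture is of the moment at which its call begins: read the wrist's pose just before it. calibration takes no time and is no camera call.
- ctrl.hand_in(): hands the job in, once; it reports no verdict.
The state is a dict: "clock": time; "q": joint angles; "joint_velocities": joint speeds; "tau": joint torques, N m; "tcp_pos": TCP position; "eef_rot": TCP orientation; "wrist_force": force on the tool from outside, world axes, zero at the start; "moment": the same for the moment, N m; "grip_width": finger opening in m.
Only numpy, scipy, OpenCV 4.12 (cv2) and the standard library are available. Lean on these libraries where they do the work, as an engineer would, in place of code of your own. Each camera call takes 0.05 s, during which the arm holds its last target.

### The job

Lay the loose plywood caul along the top of the glued batten, flat and with its middle under the foot of the hold-down clamp. Then press the clamp's ratchet lever down four clicks and no further, so that the foot squeezes the caul, and finish with the gripper still pressing down on the lever, holding it there while the glue grabs. Leave the glue bottle, the box of screws and the tape measure where they are.

Things in the scene. Friction and masses are not known exactly. Their poses are not given: they have to be found in the camera images.
- jig: Gluing jig fixed to the bench: MDF board 360 x 250 x 12 mm (y from -95 to +155 mm), on it a pine seat 300 x 150 x 18 mm, a hardwood batten glued on that, and a ratchet-lever hold-down clamp. Origin on the bench straight below the clamp's foot; z up, x along the batten, +y from the foot to the clamp's upright rail.
- rail_top (a point): Top of the clamp's upright rail, a 25 x 8 mm steel bar 115 mm from the foot (jig +y), 227 mm above the bench. The aluminium arm, 24 to 30 mm wide, runs from above the foot to the rail, underside 95 mm and more above the bench; the sprung pawl's barrel leans up over it to 190 mm. Axes as the jig's.
- batten_top (a point): Centre of the top face of the batten (280 x 36 x 20 mm), straight below the foot, 50 mm above the bench. Axes as the jig's: x along the batten.
- foot: The clamp's round black rubber foot, 32 mm across, 8 mm thick. Origin at the centre of its sole, which looks down, 82 mm above the bench with the lever fully up. The lever lowers it 14 mm per rad. It is sprung on its stem (3.5 N per mm) and meets a caul lying on the batten (top 70 mm above the bench) about at the third click.
- lever (a joint): Lever angle, rad: 0 fully up (handle 1.0 rad above level, away from the rail), growing as it is pressed down; level at 1.0, stop at 1.6. Starts at 0 to 0.2, stays where left, light up to 0.3. A click: the handle's resistance grows to 7 to 12 N, then drops below 3 N, at 0.44, 0.64, 0.84, 1.04 (fourth), 1.24 (fifth). It comes back no further than 0.06 past its last click.
- lever_pivot (a point): Centre of the lever's axle, straight above the foot, 138 mm above the bench. Axes are the lever's: x along the axle (the jig's x), -y outwards along the handle, z square to the handle's upper face.
- lever_grip (a point): Middle of the upper face of the lever's black grip, where it is best pressed: 115 mm from the axle along the handle, 8 mm above the handle's centre line. The grip is 22 mm wide, 16 mm thick and runs from 58 to 153 mm from the axle. Axes as the lever's.
- caul_center (a point): Centre (half-way up) of the caul, a plain plywood strip 220 mm long (x), 44 mm wide (y) and 20 mm thick (z), about 120 g, lying flat and loose on the bench beside the jig. Both ends are alike.
- glue: White glue bottle, 60 mm across, 170 mm tall, standing on the bench on the rail side of the jig. Origin at the centre of its underside. To be left alone.
- carton: Open cardboard box of screws, 90 x 120 x 55 mm, on the bench behind the clamp's rail. Origin at the centre of its underside. To be left alone.
- tape: Black tape measure lying flat, about 70 x 70 x 32 mm, on the bench near the caul. Origin at its underside. To be left alone.
Not all that is in view belongs to the job. Of the things that look like the part that bears caul_center, the smaller one is meant.

How it is judged:
By the outcome, as a careful person would: the job done as asked, in the order asked, and still so for the second after the job is handed in, while the arm keeps its last pose, push and grip.
It also fails if it takes over 72 s, if anything falls off the work surface, if the arm or the gripper's body presses on something with over 40 N, if the wrist force passes 120 N, or if a joint passes its speed limit or range.

## Working session

There is one attempt and no reset: what is moved stays moved. The work goes in short steps, Python scripts to look and compute and a tool call to move; the robot and the scene stay as the last step left them, time stands still between calls to the robot, and variables do not carry over. Pictures are saved under pics/ and viewed, and the job is handed in when it is done.

Besides the shell and the picture viewer there is one more tool, called after "Emit:" by a JSON object that holds its "fn" and its "kwargs". step_arm: Moves the arm, as the interface text tells. Shift numbers are shares of 0.1 m and turn numbers shares of 2 rad, none past 1 either way. Its arguments: {"type":"object","properties":{"deltas":{"type":"array","items":{"type":"array","items":{"type":"number"}}}},"required":["deltas"]}

```bash
ls; mkdir -p pics; python3 - <<'E'
from cell import ctrl
import cv2,numpy as np
s=ctrl.get_state(); print(s)
for n in ("side","top","wrist"):
    im,d=ctrl.read_camera(n); cv2.imwrite(f"pics/{n}0.png",im); np.save(f"pics/{n}0.npy",d)
    print(n,ctrl.calibration(n))
E
```

```text
pics
{'clock': 0.0, 'q': array([ 1.15890009e+00,  2.45830512e-01,  1.55903744e+00, -1.39441288e-05,
        1.33870444e+00, -1.74136796e-01]), 'joint_velocities': array([-0.00127634, -0.00034916,  0.00166009,  0.00085275,  0.00422051,
       -0.00011243]), 'tau': array([-1.23328235e-03, -4.29497945e+01, -3.26127505e+01, -2.46993131e-04,
        5.31062411e-03,  1.94365100e-05]), 'tcp_pos': array([0.15285822, 0.63112598, 0.20115728]), 'eef_rot': array([-0.55543493,  0.55610515,  0.43655726, -0.43778632]), 'wrist_force': array([-0.73740182, -0.19978416, -0.82290182]), 'moment': array([ 0.01790984,  0.0313983 , -0.01099444]), 'grip_width': 0.08552040796943586}
side {'mtx': array([[513.34087336,   0.        , 320.21565618],
       [  0.        , 513.34087336, 242.20393365],
       [  0.        ,   0.        ,   1.        ]]), 'distortion': array([-0.10984574,  0.        ,  0.        ,  0.        ,  0.        ]), 'camera_from_world': array([[ 0.66618223,  0.74573409,  0.00905056, -0.26602694],
       [ 0.44452085, -0.38729841, -0.80771353, -0.0969231 ],
       [-0.59883425,  0.54210756, -
[... 513 characters left out ...]
967024, -0.98198337,  1.5743478 ],
       [ 0.        ,  0.        ,  0.        ,  1.        ]])}
wrist {'mtx': array([[341.1803238 ,   0.        , 319.10214069],
       [  0.        , 341.1803238 , 236.683591  ],
       [  0.        ,   0.        ,   1.        ]]), 'distortion': array([-0.036505,  0.      ,  0.      ,  0.      ,  0.      ]), 'T_tool_cam': array([[ 9.99999646e-01,  2.68467882e-04,  7.97910763e-04,
        -7.47283500e-04],
       [-6.83560919e-04, -2.94305429e-01,  9.55711174e-01,
        -1.71594742e-01],
       [ 4.91407224e-04, -9.55711380e-01, -2.94305141e-01,
         7.45021483e-02],
       [ 0.00000000e+00,  0.00000000e+00,  0.00000000e+00,
         1.00000000e+00]])}
```

View pics/side0.png

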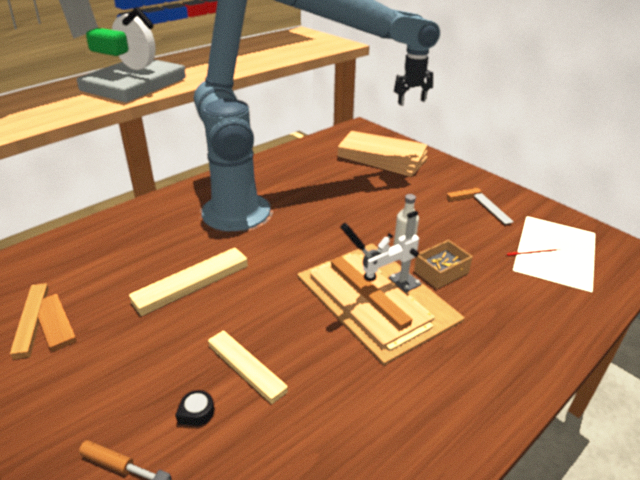

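View pics/top0.png

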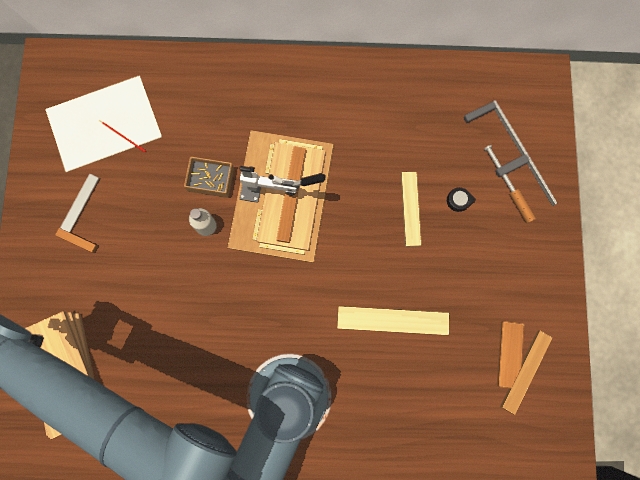

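View pics/wrist0.png

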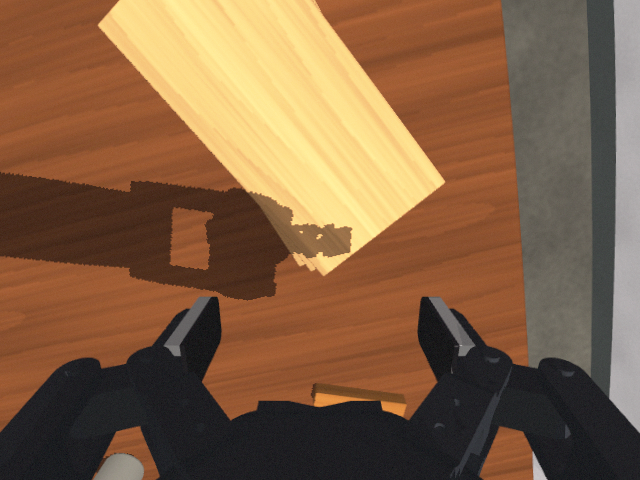

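The smaller pale strip, at top-view pixel (411,208), is the caul. The larger one at (393,320) is a decoy. The jig is centred at about (285,195), with the rail on the left (+y) and the handle pointing right. Next I'll measure these.

```bash
cat > h.py <<'E'
import cv2,numpy as np
from cell import ctrl
def ray(n,uv):
    c=ctrl.calibration(n); p=cv2.undistortPoints(np.array(uv,float).reshape(-1,1,2),c["mtx"],c["distortion"]).reshape(-1,2)
    T=np.linalg.inv(c["camera_from_world"]); d=np.c_[p,np.ones(len(p))]@T[:3,:3].T
    return T[:3,3],d
def plane(n,uv,z):
    o,d=ray(n,uv); return o+d*((z-o[2])/d[:,2])[:,None]
def pts_depth(n,dep,T=None):
    c=ctrl.calibration(n); v,u=np.mgrid[0:480,0:640]
    p=cv2.undistortPoints(np.stack([u,v],-1).reshape(-1,1,2).astype(float),c["mtx"],c["distortion"]).reshape(480,640,2)
    P=np.dstack([p,np.ones((480,640))])*dep[...,None]
    T=np.linalg.inv(c["camera_from_world"]) if T is None else T
    return P@T[:3,:3].T+T[:3,3]
def proj(n,X):
    c=ctrl.calibration(n); M=c["camera_from_world"]; r,_=cv2.Rodrigues(M[:3,:3])
    return cv2.projectPoints(np.array(X,float).reshape(-1,1,3),r,M[:3,3],c["mtx"],c["distortion"])[0].reshape(-1,2)
E
python3 - <<'E'
from h import *
im=cv2.imread("pics/top0.png"); hsv=cv2.cvtColor(im,cv2.COLOR_BGR2HSV)
print(hsv[208,411],hsv[200,290],hsv[150,300],hsv[200,322])
m=cv2.inRange(hsv,(15,40,170),(40,180,255))
m[:, :350]=0
cs,_=cv2.findContours(m,0,2)
for c in cs:
    if cv2.contourArea(c)<300: continue
    r=cv2.minAreaRect(c); P=plane("top",cv2.boxPoints(r),0.02)
    print(r,P.round(4).tolist(),P.mean(0), np.linalg.norm(P-np.roll(P,1,0),axis=1))
d=np.load("pics/top0.npy"); X=pts_depth("top",d)
print("caul depth",X[208,411],"batten",X[220,287],X[160,293])
# batten by height in region
R=X[120:270,220:340]; hh=R[...,2]
for lo,hi in((.045,.055),(.028,.034),(.010,.014)):
    mm=((hh>lo)&(hh<hi)).astype(np.uint8); q=R[mm>0]
    r=cv2.minAreaRect(q[:,:2].astype(np.float32)); print(lo,len(q),r)
mm=((hh>.085)); q=R[mm]; print(q.min(0),q.max(0))
cv2.imwrite("pics/topcrop.png",cv2.resize(im[130:250,180:340],None,fx=5,fy=5,interpolation=2))
ims=cv2.imread("pics/side0.png");cv2.imwrite("pics/sidecrop.png",cv2.resize(ims[180:365,290:480],None,fx=4,fy=3.2 and 3.2,interpolation=2))
E
```

```text
[ 25  90 246] [ 13 170 209] [ 13 166 200] [ 16 140 227]
((526.9999389648438, 371.9999694824219), (15.205260276794434, 85.86500549316406), 26.56505012512207) [[-0.0145, -0.582, 0.02], [0.1955, -0.6987, 0.02], [0.1773, -0.7367, 0.02], [-0.032, -0.6191, 0.02]] [ 0.08157179 -0.65912961  0.02      ] [0.04107334 0.24031084 0.04213211 0.2401463 ]
((398.9950256347656, 320.5813293457031), (99.46681213378906, 22.34591293334961), 3.5035314559936523) [[0.1894, -0.1612, 0.02], [0.2511, -0.1643, 0.02], [0.2401, -0.444, 0.02], [0.1782, -0.4389, 0.02]] [ 0.21469167 -0.30209071  0.02      ] [0.27790626 0.06180561 0.27985646 0.06208033]
((410.970703125, 208.50172424316406), (73.9310302734375, 15.150282859802246), 86.633544921875) [[0.6459, -0.3107, 0.02], [0.6499, -0.3553, 0.02], [0.4304, -0.3653, 0.02], [0.4267, -0.3217, 0.02]] [ 0.53825064 -0.33826451  0.02      ] [0.21945744 0.04485506 0.21976397 0.04374234]
((604.5, 269.0), (414.0, 69.0), 90.0) [[1.016, -0.8392, 0.02], [1.0254, -1.0598, 0.02], [-0.1922, -0.9572, 0.02], [-0.1929, -0.7653, 0.02]] [ 0.41407753 -0.90536748  0.02      ] [1.21119024 0.22079406 1.22192514 0.19193518]
caul depth [ 0.5378332  -0.33796295  0.02227208] batten [0.48705006 0.01843928 0.05090158] [0.66430392 0.00680054 0.04901522]
0.045 897 ((0.5802109241485596, 0.10766303539276123), (0.2337733805179596, 0.28198882937431335), 82.12360382080078)
0.028 2156 ((0.5746510624885559, 0.08151876926422119), (0.29317376017570496, 0.323731005191803), 81.8165512084961)
0.01 1531 ((0.5732830166816711, 0.04758349061012268), (0.44136741757392883, 0.34701675176620483), 1.5672250986099243)
[ 0.15610708 -0.08014558  0.08652524] [0.6180334  0.14540324 1.63390662]
```

View pics/topcrop.png

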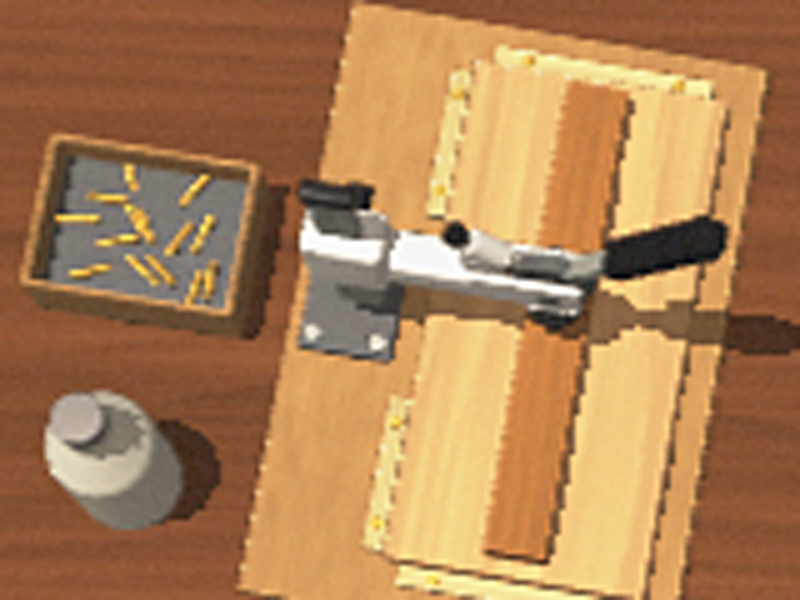

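View pics/sidecrop.png

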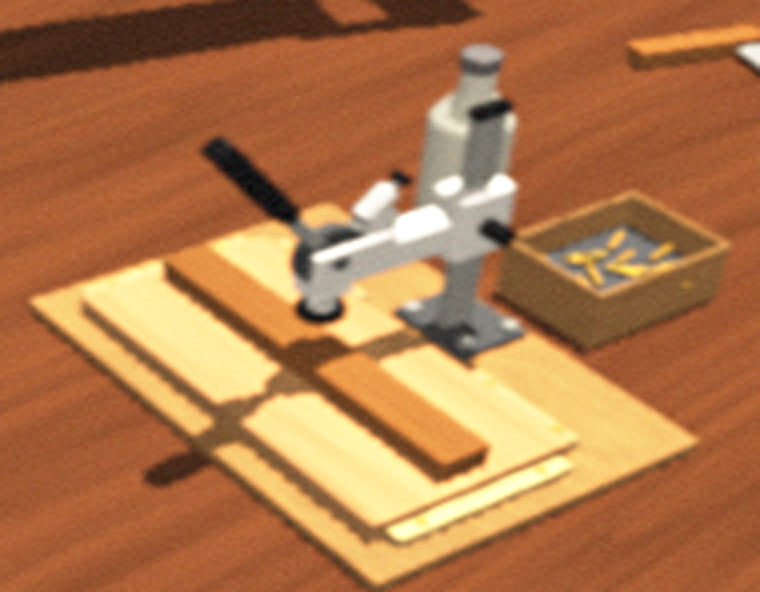

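```bash
python3 - <<'E'
from h import *
c=np.array([[568,82],[635,98],[547,562],[483,552]])/5+[180,130]-0.4
P=plane("top",c,0.05); print(P.round(4),P.mean(0))
a=(P[0]+P[1])/2-(P[2]+P[3])/2; print(np.linalg.norm(a),np.arctan2(a[1],a[0]))
# side
s=np.array([[165,262],[205,245],[485,457],[440,475]])/[4,3.2]+[290,180]-0.4
S=plane("side",s,0.05); print(S.round(4),S.mean(0))
a=(S[0]+S[1])/2-(S[2]+S[3])/2; print(np.linalg.norm(a),np.arctan2(a[1],a[0]))
# sole of foot from side: center approx crop (320,312)
print("foot",plane("side",[np.array([320,312])/[4,3.2]+[290,180]],0.084))
for n in("side","top"):
    d=np.load(f"pics/{n}0.npy");X=pts_depth(n,d)
    o=(290,180) if n=="side" else (180,130); f=(4,3.2) if n=="side" else (5,5)
    pts=[(212,148),(290,215),(250,185)] if n=="side" else [(720,235),(610,258),(665,245)]
    for p in pts:
        u=np.round(np.array(p)/f+o-.4).astype(int); print(n,p,X[u[1],u[0]].round(4))
E
```

```text
[[ 0.7062  0.0074  0.05  ]
 [ 0.6977 -0.0315  0.05  ]
 [ 0.4245  0.0109  0.05  ]
 [ 0.4293  0.0469  0.05  ]] [0.56443325 0.00842835 0.05      ]
0.278050152723985 -0.1477705492003658
[[ 0.4293  0.0095  0.05  ]
 [ 0.4301  0.0445  0.05  ]
 [ 0.7115 -0.0052  0.05  ]
 [ 0.7062 -0.0376  0.05  ]] [0.56927654 0.00279005 0.05      ]
0.28329907101845564 2.9697902045654105
foot [[0.5675471  0.00821635 0.084     ]]
side (212, 148) [ 0.5565 -0.0795  0.2665]
side (290, 215) [ 0.5704 -0.0312  0.1957]
side (250, 185) [ 0.5695 -0.0641  0.2379]
top (720, 235) [ 0.5536 -0.0775  0.2642]
top (610, 258) [ 0.5598 -0.0226  0.2004]
top (665, 245) [ 0.5528 -0.0505  0.2463]
```

```bash
cat >> h.py <<'E'
from scipy.spatial.transform import Rotation as Ro
def Rq(q): return Ro.from_quat([q[1],q[2],q[3],q[0]])
def deltas(p,R,s=None):
    """shift/turn fractions from current measured pose to target p,R"""
    s=s or ctrl.get_state(); C=Rq(s["eef_rot"])
    return (C.inv().apply(np.array(p)-s["tcp_pos"])/0.1).round(3),((C.inv()*R).as_rotvec()/2).round(3)
def down(yaw_z):
    """tool down, tool z horizontal at world yaw"""
    z=np.array([np.cos(yaw_z),np.sin(yaw_z),0]); y=np.array([0,0,-1.]); x=np.cross(y,z)
    return Ro.from_matrix(np.c_[x,y,z])
E
python3 - <<'E'
from h import *
s=ctrl.get_state(); print(Rq(s["eef_rot"]).as_matrix().round(3)); print(Rq(s["eef_rot"]).apply([0,0,1]), s["q"])
# refine jig with board outline, top & side, z=.012
im=cv2.imread("pics/top0.png")
c=np.array([[350,3],[768,72]])/5+[180,130]-0.4
print(plane("top",c,0.012)); P=plane("top",c,0.012);a=P[1]-P[0];print(np.linalg.norm(a),np.arctan2(a[1],a[0])+np.pi/2)
cv2.imwrite("pics/topc2.png",cv2.resize(im[125:270,220:345],None,fx=4,fy=4,interpolation=2))
E
```

```text
[[ 0.236 -0.001 -0.972]
 [ 0.972 -0.001  0.236]
 [-0.002 -1.     0.   ]]
[-9.71862464e-01  2.35548899e-01  2.59752527e-04] [ 1.15894256e+00  2.45698332e-01  1.55874344e+00 -9.63685416e-06
  1.33870400e+00 -1.74068417e-01]
[[ 0.76499574  0.1395442   0.012     ]
 [ 0.72910833 -0.10983014  0.012     ]]
0.2519433763773472 -0.1429284855381623
```

View pics/topc2.png

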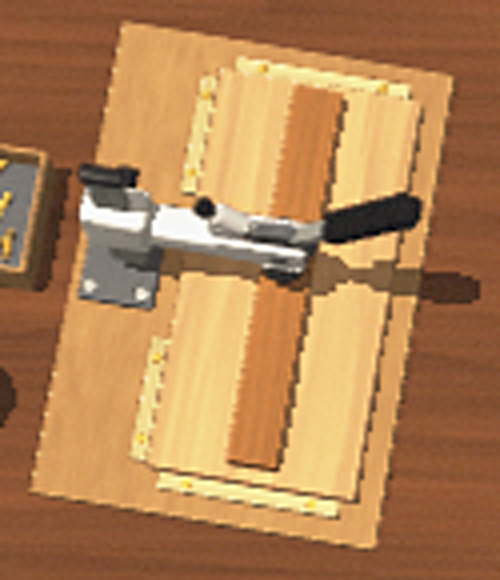

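```bash
python3 - <<'E'
from h import *
c=np.array([[122,22],[455,75],[377,548],[30,492]])/4+[220,125]-0.4
P=plane("top",c,0.012);print(P.round(4));
c2=np.array([[30,302],[330,203],[698,440],[380,588]])/[4,3.2]+[290,180]-.4
S=plane("side",c2,0.012);print(S.round(4))
for Q,o in((P,(0,1,2,3)),(S,(2,3,0,1))):
    ang=[]
    print([round(float(np.linalg.norm(Q[i]-Q[(i+1)%4])),4) for i in range(4)], [np.degrees(np.arctan2(*(Q[(i+1)%4]-Q[i])[:2][::-1])).round(1) for i in range(4)], Q.mean(0))
E
```

```text
[[ 0.7654  0.1381  0.012 ]
 [ 0.7311 -0.1102  0.012 ]
 [ 0.3761 -0.0603  0.012 ]
 [ 0.4103  0.1881  0.012 ]]
[[ 0.3752 -0.0598  0.012 ]
 [ 0.4096  0.1887  0.012 ]
 [ 0.7642  0.1373  0.012 ]
 [ 0.7332 -0.1113  0.012 ]]
[0.2507, 0.3585, 0.2508, 0.3585] [np.float64(-97.8), np.float64(172.0), np.float64(82.2), np.float64(-8.0)] [0.57074355 0.03891314 0.012     ]
[0.2509, 0.3583, 0.2506, 0.3617] [np.float64(82.1), np.float64(-8.2), np.float64(-97.1), np.float64(171.8)] [0.57053735 0.03871912 0.012     ]
```

Emit:
{"fn": "step_arm", "kwargs": {"deltas": [[-0.42,-0.5,-0.36,0,-0.07,0,-1],[-0.85,-1,-0.72,0,-0.143,0,-1],[-0.85,-1,-0.72,0,-0.143,0,-1]]}}

```text
clock: 0.45
tcp_pos: [0.2032, 0.5307, 0.3026]
eef_rot: [0.487, -0.487, -0.512, 0.513]
wrist_force: [1.6, 1.4, 0.7]
grip_width: 0.0853
```

Emit:
{"fn": "step_arm", "kwargs": {"deltas": [[-0.5,0,-0.5,0,0,0,-1],[-1,0,-1,0,0,0,-1],[-1,0,-1,0,0,0,-1]]}}

```text
clock: 0.75
tcp_pos: [0.309, 0.4353, 0.3025]
eef_rot: [-0.488, 0.488, 0.512, -0.512]
wrist_force: [0.8, 0.6, 0.3]
grip_width: 0.0851
```

Emit:
{"fn": "step_arm", "kwargs": {"deltas": [[-0.5,0,-0.3,0,0,0,-1],[-1,0,-0.6,0,0,0,-1],[-1,0,-0.6,0,0,0,-1]]}}

```text
clock: 1.05
tcp_pos: [0.3742, 0.337, 0.302]
eef_rot: [0.489, -0.489, -0.511, 0.511]
wrist_force: [1.0, 1.3, -0.1]
grip_width: 0.085
```

Emit:
{"fn": "step_arm", "kwargs": {"deltas": [[-0.5,0,0,0,0,0,-1],[-1,0,0,0,0,0,-1],[-1,0,0,0,0,0,-1]]}}

```text
clock: 1.35
tcp_pos: [0.3778, 0.2362, 0.302]
eef_rot: [0.489, -0.49, -0.51, 0.51]
wrist_force: [-0.3, -0.2, 1.2]
grip_width: 0.0852
```

Emit:
{"fn": "step_arm", "kwargs": {"deltas": [[-0.5,0,0,0,0,0,-1],[-1,0,0,0,0,0,-1],[-1,0,0,0,0,0,-1]]}}

```text
clock: 1.65
tcp_pos: [0.3827, 0.1364, 0.3022]
eef_rot: [0.489, -0.49, -0.51, 0.51]
wrist_force: [0.3, 1.1, -0.5]
grip_width: 0.0853
```

Emit:
{"fn": "step_arm", "kwargs": {"deltas": [[-0.5,0,0,0,0,0,-1],[-1,0,0,0,0,0,-1],[-1,0,0,0,0,0,-1]]}}

```text
clock: 1.95
tcp_pos: [0.3873, 0.0365, 0.3021]
eef_rot: [0.49, -0.49, -0.51, 0.51]
wrist_force: [-0.5, 0.6, -0.7]
grip_width: 0.0854
```

Emit:
{"fn": "step_arm", "kwargs": {"deltas": [[-0.5,0,0,0,0,0,-1],[-1,0,0,0,0,0,-1],[-1,0,0,0,0,0,-1]]}}

```text
clock: 2.25
tcp_pos: [0.3919, -0.0628, 0.302]
eef_rot: [0.49, -0.489, -0.51, 0.511]
wrist_force: [0.2, -0.0, 0.1]
grip_width: 0.0855
```

Emit:
{"fn": "step_arm", "kwargs": {"deltas": [[-0.5,0,-0.2,0,0,0,-1],[-1,0,-0.4,0,0,0,-1],[-1,0,-0.4,0,0,0,-1]]}}

```text
clock: 2.55
tcp_pos: [0.438, -0.1591, 0.3014]
eef_rot: [0.489, -0.488, -0.511, 0.512]
wrist_force: [-0.3, 0.4, -0.1]
grip_width: 0.0858
```

Emit:
{"fn": "step_arm", "kwargs": {"deltas": [[-0.5,0,0,0,0,0,-1],[-1,0,0,0,0,0,-1],[-1,0,0,0,0,0,-1]]}}

```text
clock: 2.85
tcp_pos: [0.4419, -0.2595, 0.3015]
eef_rot: [0.489, -0.488, -0.511, 0.511]
wrist_force: [-0.3, 0.9, -0.2]
grip_width: 0.0853
```

```bash
python3 - <<'E'
from h import *
s=ctrl.get_state(); im,d=ctrl.read_camera("wrist"); cv2.imwrite("pics/w1.png",im); np.save("pics/w1.npy",d)
print(s["tcp_pos"],s["q"].round(3)); R=down(np.pi+.0455)
print(deltas([.468,-.341,.15],R,s))
C=ctrl.calibration("wrist"); T=np.eye(4);T[:3,:3]=Rq(s["eef_rot"]).as_matrix();T[:3,3]=s["tcp_pos"];T=T@C["T_tool_cam"]
X=pts_depth("wrist",d,T); hsv=cv2.cvtColor(im,cv2.COLOR_BGR2HSV)
m=cv2.inRange(hsv,(15,40,150),(40,180,255)); 
n,l,st,ce=cv2.connectedComponentsWithStats(m)
for i in range(1,n):
    if st[i,4]>2000:
        q=X[(l==i)&(abs(X[...,2]-.02)<.006)]
        if len(q)>100: print(st[i],q.mean(0),cv2.minAreaRect(q[:,:2].astype(np.float32)))
E
```

```text
[ 0.44189481 -0.25945598  0.30145332] [-0.752 -0.15   1.788 -0.     1.506 -2.369]
(array([-0.828,  1.514, -0.225]), array([-0.001, -0.   ,  0.   ]))
[ 171    0  269   35 6324] [ 0.23742481 -0.30481463  0.02526061] ((0.23299254477024078, -0.2838488519191742), (0.029208999127149582, 0.30573931336402893), 0.5348854064941406)
[  434   146   206   181 18041] [0.43041447 0.05402392 0.02125313] ((0.47499293088912964, 0.0489155575633049), (0.2489892840385437, 0.16845394670963287), 84.29133605957031)
[ 240  176   40  148 4644] [ 0.53082203 -0.33903774  0.01984319] ((0.5374879837036133, -0.33898890018463135), (0.21953189373016357, 0.04449579492211342), 2.9092440605163574)
```

View pics/w1.png

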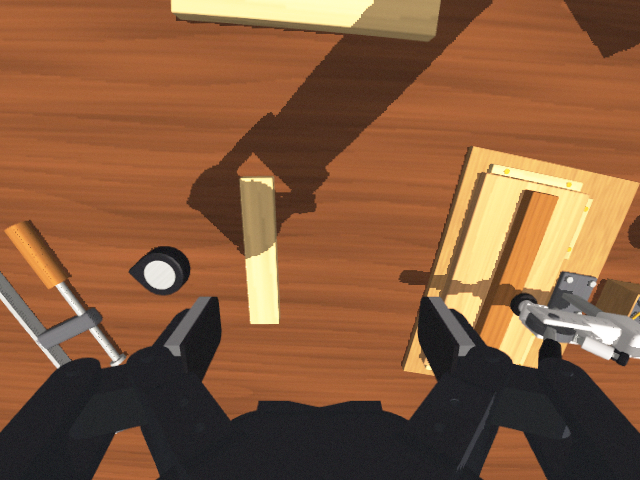

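The wrist view shows the caul at about (260,250). Its measured centre is (0.5375, -0.339), which agrees with the top view.

Emit:
{"fn": "step_arm", "kwargs": {"deltas": [[-0.41,0.4,-0.12,0,0,0,-1],[-0.83,0.9,-0.225,0,0,0,-1],[-0.83,1,-0.225,0,0,0,-1]]}}

```text
clock: 3.2
tcp_pos: [0.469, -0.3378, 0.2003]
eef_rot: [-0.488, 0.487, 0.513, -0.512]
wrist_force: [0.5, 1.2, -0.0]
grip_width: 0.0855
```

Emit:
{"fn": "step_arm", "kwargs": {"deltas": [[0,0.5,0,0,0,0,-1],[0,1,0,0,0,0,-1],[0,1,0,0,0,0,-1]]}}

```text
clock: 3.5
tcp_pos: [0.4647, -0.3322, 0.0947]
eef_rot: [-0.493, 0.481, 0.513, -0.512]
wrist_force: [-0.4, 0.7, -1.0]
grip_width: 0.0855
```

```bash
python3 - <<'E'
from h import *
s=ctrl.get_state(); im,d=ctrl.read_camera("wrist"); cv2.imwrite("pics/w2.png",im)
print(s["tcp_pos"]); print(deltas([.468,-.342,.003],down(np.pi+.0475),s))
E
```

```text
[ 0.4646848  -0.33221945  0.094653  ]
(array([-0.111,  0.915, -0.037]), array([-0.005,  0.002,  0.006]))
```

View pics/w2.png

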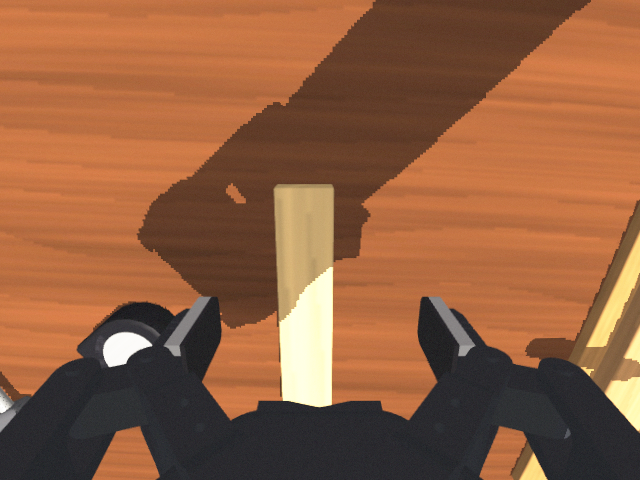

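Emit:
{"fn": "step_arm", "kwargs": {"deltas": [[-0.11,0.3,-0.03,0,0,0,-1],[-0.11,0.6,-0.03,0,0,0,-1],[-0.11,0.6,-0.03,0,0,0,-1]]}}

```text
clock: 3.85
tcp_pos: [0.4715, -0.3483, 0.0421]
eef_rot: [-0.488, 0.487, 0.512, -0.512]
wrist_force: [-1.2, 0.4, -0.2]
grip_width: 0.0855
```

```bash
python3 - <<'E'
from h import *
s=ctrl.get_state(); print(s["tcp_pos"],s["q"].round(3)); print(deltas([.468,-.341,.003],down(np.pi+.0475),s))
E
```

```text
[ 0.47152407 -0.34829408  0.04213853] [-0.83   0.296  1.816  0.     1.032 -2.45 ]
(array([0.074, 0.392, 0.031]), array([-0.001,  0.001,  0.001]))
```

Emit:
{"fn": "step_arm", "kwargs": {"deltas": [[0.07,0.2,0.03,0,0,0,-1],[0.07,0.37,0.03,0,0,0,-1],[0.07,0.37,0.03,0,0,0,-1]]}}

```text
clock: 4.15
tcp_pos: [0.4689, -0.3426, 0.0069]
eef_rot: [-0.487, 0.488, 0.512, -0.512]
wrist_force: [0.1, 0.8, -0.6]
grip_width: 0.0854
```

Emit:
{"fn": "step_arm", "kwargs": {"deltas": [[0,0,0,0,0,0,0.6],[0,0,0,0,0,0,1],[0,0,0,0,0,0,1],[0,0,0,0,0,0,1],[0,0,0,0,0,0,1]]}}

```text
clock: 4.65
tcp_pos: [0.4682, -0.3433, 0.0057]
eef_rot: [0.488, -0.488, -0.512, 0.512]
wrist_force: [0.0, 0.2, 0.2]
grip_width: 0.0126
```

Emit:
{"fn": "step_arm", "kwargs": {"deltas": [[0,0,0,0,0,0,1],[0,0,0,0,0,0,1],[0,0,0,0,0,0,1]]}}

```text
clock: 4.95
tcp_pos: [0.468, -0.3431, 0.0052]
eef_rot: [-0.488, 0.488, 0.512, -0.512]
wrist_force: [0.4, -1.0, 0.2]
grip_width: -0.0002
```

```bash
python3 - <<'E'
from h import *
for n in ("side","top","wrist"):
    im,d=ctrl.read_camera(n); cv2.imwrite(f"pics/{n}3.png",im)
im=cv2.imread("pics/side3.png"); cv2.imwrite("pics/s3c.png",cv2.resize(im[260:460,150:370],None,fx=3,fy=3))
E
```

```text
(no output)
```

View pics/s3c.png

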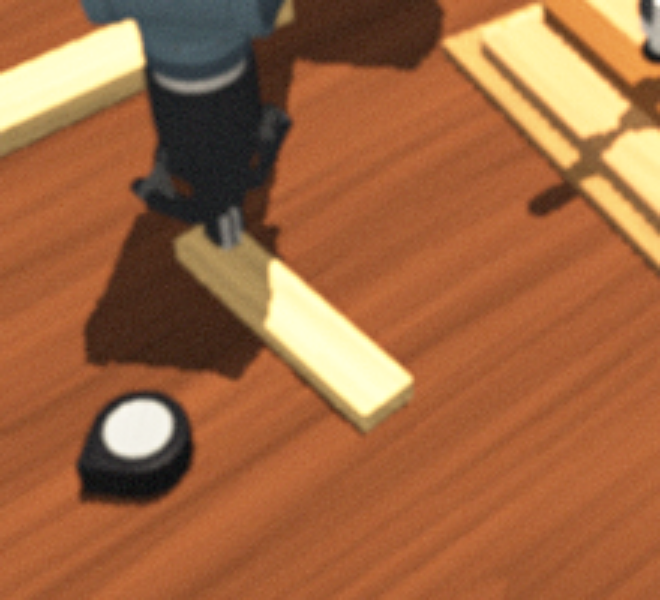

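View pics/wrist3.png

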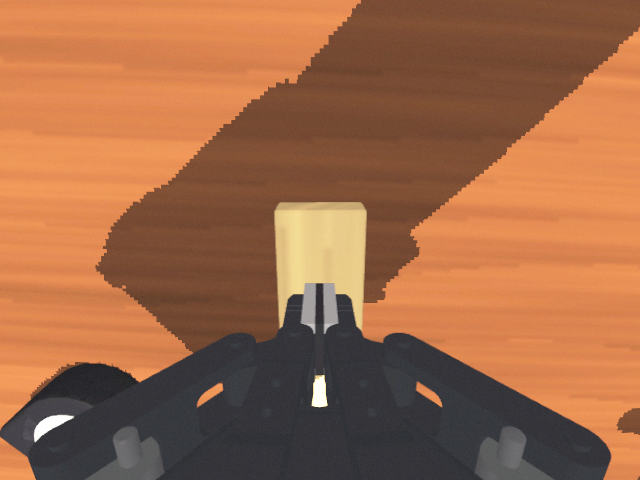

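```bash
python3 - <<'E'
from h import *
s=ctrl.get_state();im,d=ctrl.read_camera("wrist"); C=ctrl.calibration("wrist"); print(s["tcp_pos"],s["wrist_force"],s["moment"],s["grip_width"])
I=np.linalg.inv(C["T_tool_cam"])
for y in(-.03,-.019,-.01,0,.01):
    p=I[:3,:3]@[0,y,0]+I[:3,3]; print(y,C["mtx"]@(p/p[2]))
X=pts_depth("wrist",d,C["T_tool_cam"])
for u,v in((308,290),(332,290),(311,286),(330,286),(312,310),(320,240),(290,230),(350,230),(150,150),(450,150)): print(u,v,X[v,u].round(4), (Rq(s["eef_rot"]).apply(X[v,u])+s["tcp_pos"]).round(4))
E
```

```text
[ 0.46802755 -0.34309262  0.00526046] [ 0.58629811 -0.14302407  0.36244417] [ 0.05076933 -0.0284402  -0.06163586] 3.9332220274471544e-05
-0.03 [320.75372287 301.14646371   1.        ]
-0.019 [320.63498831 290.52396993   1.        ]
-0.01 [320.54836534 282.77431423   1.        ]
0 [320.46151351 275.00418392   1.        ]
0.01 [320.38315044 267.9934937    1.        ]
308 290 [-0.0055 -0.0405  0.0108] [ 0.4575 -0.3491  0.0458]
332 290 [ 0.0047 -0.0403  0.0107] [ 0.4572 -0.3389  0.0456]
311 286 [-0.0043 -0.037   0.0109] [ 0.4573 -0.3479  0.0422]
330 286 [ 0.004  -0.0366  0.0108] [ 0.4571 -0.3397  0.0419]
312 310 [-0.0034 -0.0577  0.0109] [ 0.4573 -0.3471  0.063 ]
320 240 [-0.0003 -0.0159  0.0251] [ 0.443  -0.3446  0.0212]
290 230 [-0.0146 -0.0155  0.03  ] [ 0.4388 -0.3591  0.0208]
350 230 [ 0.014  -0.0144  0.0297] [ 0.4377 -0.3305  0.0197]
150 150 [-0.0863  0.0044  0.0664] [ 0.4059 -0.4325  0.0009]
450 150 [0.0654 0.0048 0.0663] [ 0.3987 -0.2809  0.0004]
```

```bash
python3 - <<'E'
from h import *
s=ctrl.get_state();im,d=ctrl.read_camera("side"); X=pts_depth("side",d)
t=s["tcp_pos"]
for z in (0,.02,.04,.06): print(z,proj("side",t+[0,0,z]))
for v in range(328,350,2): print(v,[X[v,u].round(3).tolist() for u in (223,226,229)])
cv2.imwrite("pics/s4c.png",cv2.resize(im[290:370,180:270],None,fx=7,fy=7,interpolation=0))
E
```

```text
0 [[226.4576246  349.22190617]]
0.02 [[225.51457977 343.10221711]]
0.04 [[224.55401562 336.84399338]]
0.06 [[223.57554721 330.44317492]]
328 [[0.481, -0.35, 0.088], [0.474, -0.339, 0.075], [0.479, -0.335, 0.076]]
330 [[0.482, -0.351, 0.083], [0.477, -0.342, 0.073], [0.473, -0.333, 0.063]]
332 [[0.481, -0.352, 0.076], [0.481, -0.345, 0.071], [0.475, -0.334, 0.059]]
334 [[0.476, -0.35, 0.065], [0.48, -0.345, 0.065], [0.48, -0.337, 0.059]]
336 [[0.477, -0.351, 0.06], [0.477, -0.344, 0.056], [0.478, -0.337, 0.052]]
338 [[0.475, -0.351, 0.052], [0.477, -0.345, 0.05], [0.477, -0.337, 0.045]]
340 [[0.476, -0.352, 0.049], [0.481, -0.347, 0.048], [0.479, -0.339, 0.041]]
342 [[0.474, -0.352, 0.039], [0.481, -0.348, 0.043], [0.469, -0.334, 0.023]]
344 [[0.464, -0.348, 0.023], [0.465, -0.341, 0.018], [0.471, -0.336, 0.02]]
346 [[0.466, -0.349, 0.018], [0.474, -0.346, 0.023], [0.477, -0.34, 0.021]]
348 [[0.473, -0.354, 0.021], [0.476, -0.348, 0.019], [0.482, -0.343, 0.021]]
```

View pics/s4c.png

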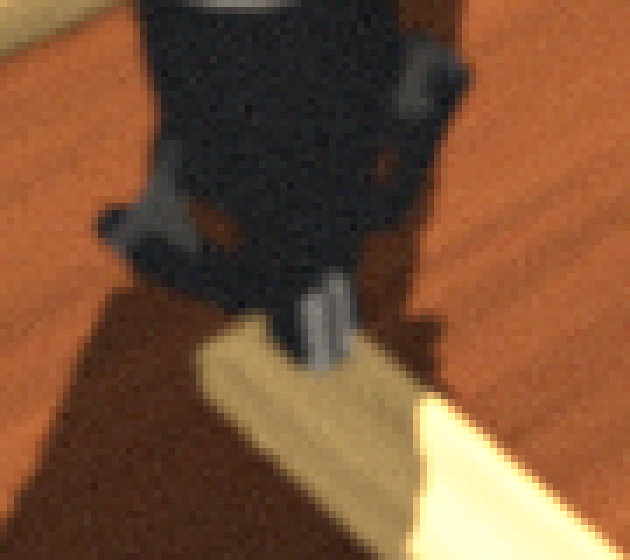

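Both the wrist and the side camera put the shut fingertips at z ≈ 0.041 while the TCP reads 0.005. The fingers therefore end about 36 mm short of the reported TCP, and they closed in the air above the caul. I'll add this offset from now on. Next I'll reopen and go lower.

Emit:
{"fn": "step_arm", "kwargs": {"deltas": [[0,0,0,0,0,0,-1],[0,0,0,0,0,0,-1],[0,0,0,0,0,0,-1],[0,0,0,0,0,0,-1],[0,0,0,0,0,0,-1]]}}

```text
clock: 5.7
tcp_pos: [0.468, -0.3431, 0.0053]
eef_rot: [-0.488, 0.488, 0.512, -0.512]
wrist_force: [-0.2, -0.4, -0.4]
grip_width: 0.0724
```

Emit:
{"fn": "step_arm", "kwargs": {"deltas": [[0.02,0,0,0,0,0,-1],[0.02,0.1,0,0,0,0,-1],[0.02,0.2,0,0,0,0,-1],[0.02,0.2,0,0,0,0,-1]]}}

```text
clock: 6.1
tcp_pos: [0.4666, -0.3397, -0.0171]
eef_rot: [-0.489, 0.486, 0.512, -0.512]
wrist_force: [-0.6, 0.2, -0.6]
grip_width: 0.0857
```

Emit:
{"fn": "step_arm", "kwargs": {"deltas": [[0,0.08,0,0,0,0,-1],[0,0.16,0,0,0,0,-1],[0,0.16,0,0,0,0,-1]]}}

```text
clock: 6.4
tcp_pos: [0.4671, -0.3403, -0.0323]
eef_rot: [-0.489, 0.487, 0.512, -0.512]
wrist_force: [-0.1, -0.3, -0.7]
grip_width: 0.0852
```

```bash
python3 - <<'E'
from h import *
s=ctrl.get_state();print(s["tcp_pos"],s["wrist_force"],s["grip_width"])
im,d=ctrl.read_camera("wrist");cv2.imwrite("pics/w5.png",im)
im,d=ctrl.read_camera("side");cv2.imwrite("pics/s5c.png",cv2.resize(im[290:370,180:270],None,fx=7,fy=7,interpolation=2))
E
```

```text
[ 0.46710532 -0.34025591 -0.03226896] [-0.05124378 -0.30798009 -0.68434108] 0.08516715733340693
```

View pics/s5c.png

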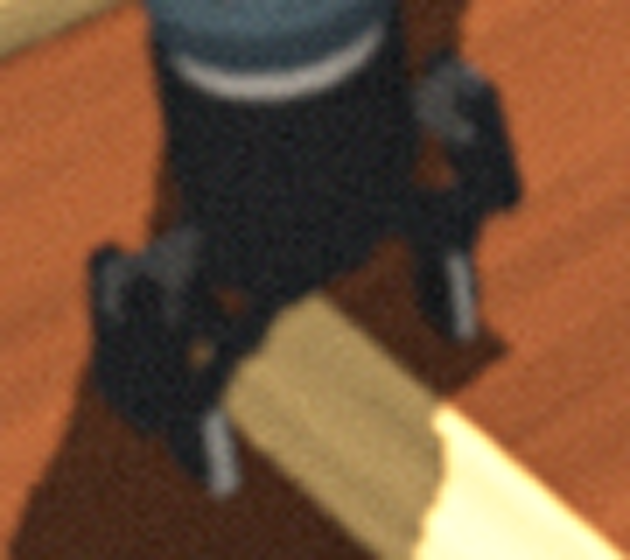

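View pics/w5.png

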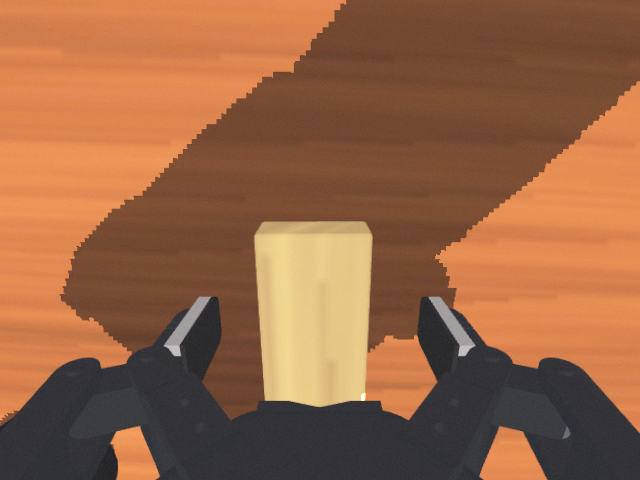

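The fingers now straddle the caul, which shows at (315,310) in the wrist picture.

Emit:
{"fn": "step_arm", "kwargs": {"deltas": [[0,0.02,0,0,0,0,-1],[0,0.04,0,0,0,0,-1],[0,0.04,0,0,0,0,0],[0,0.04,0,0,0,0,1],[0,0.04,0,0,0,0,1]]}}

```text
clock: 7.0
tcp_pos: [0.4699, -0.3428, -0.0311]
eef_rot: [-0.487, 0.489, 0.512, -0.512]
wrist_force: [-3.3, 8.4, 29.5]
grip_width: 0.0441
```

Emit:
{"fn": "step_arm", "kwargs": {"deltas": [[0,0,0,0,0,0,1],[0,0,0,0,0,0,1],[0,0,0,0,0,0,1],[0,0,0,0,0,0,1]]}}

```text
clock: 7.4
tcp_pos: [0.4702, -0.3429, -0.0308]
eef_rot: [-0.486, 0.489, 0.512, -0.512]
wrist_force: [-2.4, 3.8, 20.1]
grip_width: 0.0429
```

```bash
python3 - <<'E'
from h import *
s=ctrl.get_state();print(s["tcp_pos"],s["wrist_force"],s["grip_width"])
im,d=ctrl.read_camera("side");cv2.imwrite("pics/s6c.png",cv2.resize(im[290:370,180:270],None,fx=7,fy=7,interpolation=2))
E
```

```text
[ 0.47015127 -0.34292888 -0.03082025] [-2.44986049  3.80559219 20.05971516] 0.04287664889872616
```

View pics/s6c.png

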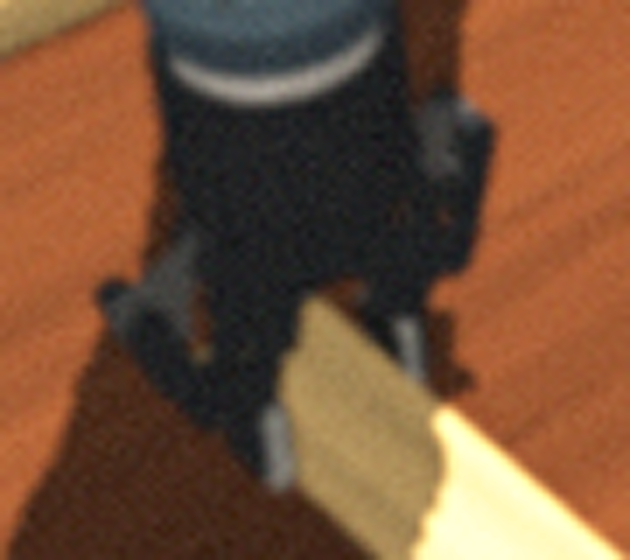

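Emit:
{"fn": "step_arm", "kwargs": {"deltas": [[0,-0.1,0,0,0,0,1],[0,-0.5,0,0,0,0,1],[0,-0.9,0,0,0,0,1],[0,-1,0,0,0,0,1],[0,-1,0,0,0,0,1]]}}

```text
clock: 7.95
tcp_pos: [0.4689, -0.3421, 0.0673]
eef_rot: [0.486, -0.489, -0.512, 0.512]
wrist_force: [0.2, -0.3, -1.0]
grip_width: 0.0429
```

```bash
python3 - <<'E'
from h import *
s=ctrl.get_state();print(s["tcp_pos"],s["wrist_force"],s["moment"],s["grip_width"])
im,d=ctrl.read_camera("side");cv2.imwrite("pics/s7.png",im)
X=pts_depth("side",d); hsv=cv2.cvtColor(im,cv2.COLOR_BGR2HSV)
im,d=ctrl.read_camera("top");cv2.imwrite("pics/t7.png",im); X=pts_depth("top",d); hsv=cv2.cvtColor(im,cv2.COLOR_BGR2HSV)
m=cv2.inRange(hsv,(15,40,100),(40,180,255)); mm=(m>0)&(X[...,2]>.05)&(X[...,1]<-.28)&(X[...,1]>-.4)&(X[...,2]<.13)
q=X[mm]; print(len(q),q.min(0),q.max(0),cv2.minAreaRect(q[:,:2].astype(np.float32))); A=np.c_[q[:,:2],np.ones(len(q))]; print(np.linalg.lstsq(A,q[:,2],rcond=None)[0])
E
```

```text
[ 0.46887498 -0.34212552  0.06726269] [ 0.22944028 -0.29401743 -0.99341374] [-0.00365281  0.07219272  0.02719694] 0.04293129637057986
425 [ 0.5501423  -0.35495042  0.0973404 ] [ 0.64802156 -0.30796095  0.12483017] ((0.5991851091384888, -0.33257076144218445), (0.09609941393136978, 0.04570614919066429), 2.7934329509735107)
[ 0.01015276 -0.04645412  0.09366745]
```

View pics/s7.png

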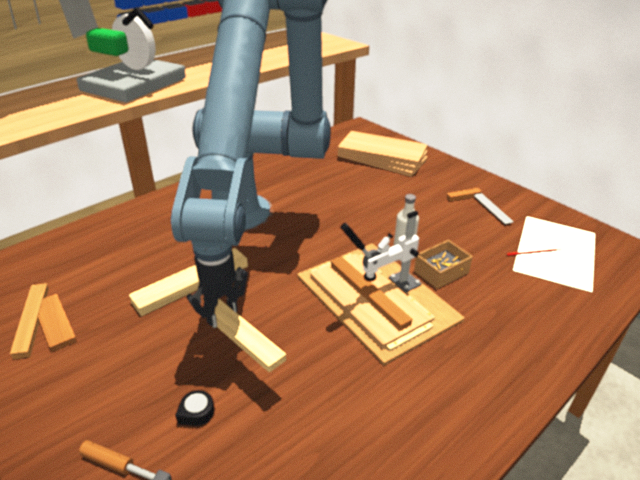

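The caul is held level and the grip width is 43 mm. Next I'll turn it to the jig's yaw and bring it to the outer side of the jig.

Emit:
{"fn": "step_arm", "kwargs": {"deltas": [[0.3,-0.3,-0.05,0,0.03,0,1],[0.6,-0.3,-0.1,0,0.06,0,1],[0.95,-0.3,-0.1,0,0.094,0,1],[0.95,-0.3,-0.1,0,0.094,0,1]]}}

```text
clock: 8.45
tcp_pos: [0.4713, -0.241, 0.092]
eef_rot: [0.536, -0.53, -0.464, 0.465]
wrist_force: [0.4, 0.4, -1.5]
grip_width: 0.043
```

```bash
python3 - <<'E'
from h import *
s=ctrl.get_state();print(s["tcp_pos"]); print(deltas([.478,-.125,.06],down(np.pi-.1395),s))
E
```

```text
[ 0.47127966 -0.24099828  0.09199476]
(array([1.157, 0.326, 0.09 ]), array([-0.003,  0.001,  0.002]))
```

Emit:
{"fn": "step_arm", "kwargs": {"deltas": [[0.4,0,0.05,0,0,0,1],[0.8,0,0.09,0,0,0,1],[1,0.1,0.09,0,0,0,1],[1,0.2,0.09,0,0,0,1],[1,0.2,0.09,0,0,0,1]]}}

```text
clock: 8.95
tcp_pos: [0.4764, -0.1448, 0.0723]
eef_rot: [0.535, -0.532, -0.463, 0.465]
wrist_force: [-0.0, 0.4, -0.7]
grip_width: 0.0426
```

```bash
cat > look.py <<'E'
from h import *
import sys
k=sys.argv[1]
s=ctrl.get_state();print(s["clock"],s["tcp_pos"],s["wrist_force"],s["grip_width"])
im,d=ctrl.read_camera("side");cv2.imwrite(f"pics/s{k}.png",cv2.resize(im[170:370,260:480],None,fx=3,fy=3,interpolation=2))
im,d=ctrl.read_camera("top");cv2.imwrite(f"pics/t{k}.png",cv2.resize(im[110:270,220:400],None,fx=4,fy=3.7 and 4*.9,interpolation=2)); np.save(f"pics/t{k}.npy",d); cv2.imwrite(f"pics/tf{k}.png",im)
print(deltas([.4982,.0187,.025],down(np.pi-.1395),s))
E
python3 look.py 8
```

```text
8.95 [ 0.4764299  -0.14482934  0.07231648] [-0.03787254  0.3651008  -0.73153155] 0.04264649157859915
(array([1.649, 0.476, 0.009]), array([-0.003,  0.   ,  0.001]))
```

View pics/s8.png

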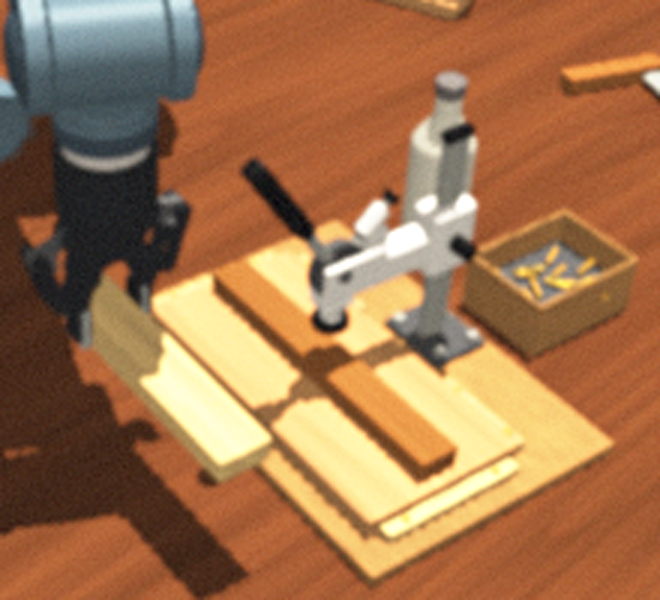

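View pics/t8.png

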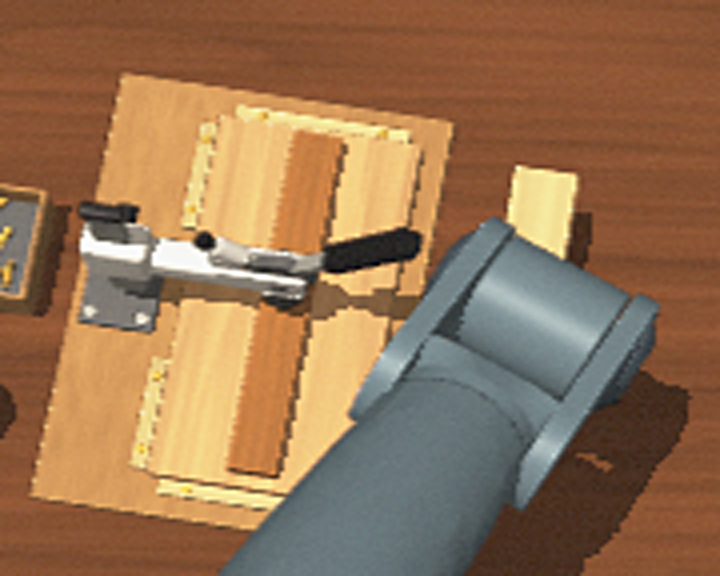

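```bash
python3 - <<'E'
from h import *
t=ctrl.get_state()["tcp_pos"]
for z in np.arange(.05,.5,.05): 
    p=proj("side",[t[0],t[1],t[2]+z])[0]; print(round(z,2),((p-[260,170])*3).round())
X=pts_depth("side",ctrl.read_camera("side")[1]); 
for c in((105,165),(105,140),(105,115),(105,100),(105,80),(190,80),(160,95),(160,110),(190,40),(150,140)):
    u,v=int(c[0]/3+260),int(c[1]/3+170); print(c,X[v,u].round(3))
D=np.load("pics/t8.npy");Y=pts_depth("top",D)
for c in((500,230),(640,310),(380,400),(560,320)):
    u,v=int(c[0]/4+220),int(c[1]/3.6+110); print(c,Y[v,u].round(3))
E
```

```text
0.05 [108. 311.]
0.1 [106. 259.]
0.15 [105. 204.]
0.2 [103. 146.]
0.25 [102.  85.]
0.3 [100.  21.]
0.35 [ 99. -47.]
0.4 [  97. -118.]
0.45 [  96. -194.]
(105, 165) [ 0.504 -0.166  0.281]
(105, 140) [ 0.508 -0.169  0.306]
(105, 115) [ 0.502 -0.163  0.32 ]
(105, 100) [ 0.502 -0.164  0.332]
(105, 80) [ 0.508 -0.168  0.353]
(190, 80) [ 0.542 -0.124  0.35 ]
(160, 95) [ 0.52  -0.131  0.332]
(160, 110) [0.138 0.203 0.002]
(190, 40) [ 0.538 -0.121  0.377]
(150, 140) [ 0.512 -0.133  0.293]
(500, 230) [ 0.529 -0.122  0.385]
(640, 310) [ 0.476 -0.2    0.39 ]
(380, 400) [ 0.402 -0.055  0.453]
(560, 320) [ 0.468 -0.155  0.399]
```

Emit:
{"fn": "step_arm", "kwargs": {"deltas": [[0.1,0.15,0.01,0,0,0,1],[0.3,0.3,0.01,0,0,0,1],[0.4,0.45,0.01,0,0,0,1],[0.4,0.45,0.01,0,0,0,1],[0.4,0.45,0.01,0,0,0,1]]}}

```text
clock: 9.6
tcp_pos: [0.4833, -0.1067, 0.0308]
eef_rot: [-0.534, 0.534, 0.464, -0.464]
wrist_force: [0.2, -0.2, -1.3]
grip_width: 0.043
```

```bash
python3 look.py 9; python3 - <<'E'
from h import *
im=cv2.imread("pics/tf9.png");X=pts_depth("top",np.load("pics/t9.npy"));hsv=cv2.cvtColor(im,cv2.COLOR_BGR2HSV)
m=cv2.inRange(hsv,(15,40,100),(40,180,255)); mm=(m>0)&(X[...,2]>.055)&(X[...,1]<-.06)&(X[...,2]<.13)
mm=cv2.morphologyEx(mm.astype(np.uint8),cv2.MORPH_OPEN,np.ones((3,3)))>0
q=X[mm];print(len(q),np.median(q,0),cv2.minAreaRect(q[:,:2].astype(np.float32)))
v,u=np.nonzero(mm); r=cv2.minAreaRect(np.c_[u,v].astype(np.float32)); B=plane("top",cv2.boxPoints(r),.076); print(B.round(4))
# side: end corners
s=ctrl.get_state(); R=Rq(s["eef_rot"])
for dy in(.027,.031):
  for c in ((.022,-dy-.02,-.179),(-.022,-dy-.02,-.179),(.022,-dy,-.179),(-.022,-dy,-.179)):
    p=proj("side",R.apply(c)+s["tcp_pos"])[0]; print(dy,((p-[260,170])*3).round())
E
```

```text
9.6 [ 0.48334681 -0.10666791  0.03076103] [ 0.22314749 -0.23896013 -1.26787133] 0.04297888890366426
(array([1.262, 0.057, 0.028]), array([ 0., -0., -0.]))
358 [ 0.62814733 -0.1269065   0.08260972] ((0.6262047290802002, -0.12553465366363525), (0.04356040433049202, 0.07370635122060776), 81.87842559814453)
[[ 0.5947 -0.099   0.076 ]
 [ 0.666  -0.1092  0.076 ]
 [ 0.6597 -0.1526  0.076 ]
 [ 0.5885 -0.142   0.076 ]]
0.027 [312. 463.]
0.027 [263. 487.]
0.027 [311. 482.]
0.027 [262. 507.]
0.031 [313. 459.]
0.031 [263. 483.]
0.031 [311. 478.]
0.031 [262. 503.]
```

View pics/s9.png

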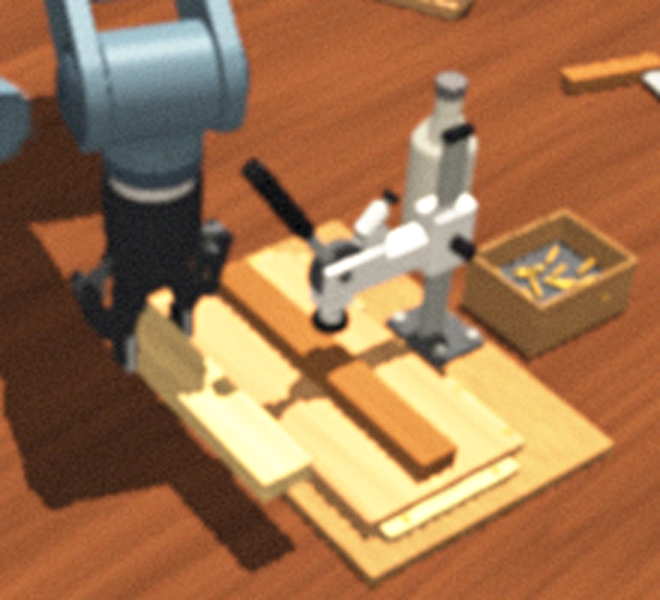

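Emit:
{"fn": "step_arm", "kwargs": {"deltas": [[0,0.065,0,0,0,0,1],[0.15,0.065,0.01,0,0,0,1],[0.35,0.065,0.02,0,0,0,1],[0.55,0.065,0.028,0,0,0,1],[0.55,0.065,0.028,0,0,0,1]]}}

```text
clock: 10.2
tcp_pos: [0.4875, -0.0486, 0.0236]
eef_rot: [0.533, -0.533, -0.465, 0.465]
wrist_force: [0.5, 0.1, -0.8]
grip_width: 0.0429
```

```bash
python3 look.py 10
```

```text
10.2 [ 0.48753149 -0.04864396  0.02363755] [ 0.45698094  0.05306762 -0.77494117] 0.042897832517292574
(array([ 0.682, -0.013, -0.014]), array([-0.   ,  0.001,  0.   ]))
```

View pics/s10.png

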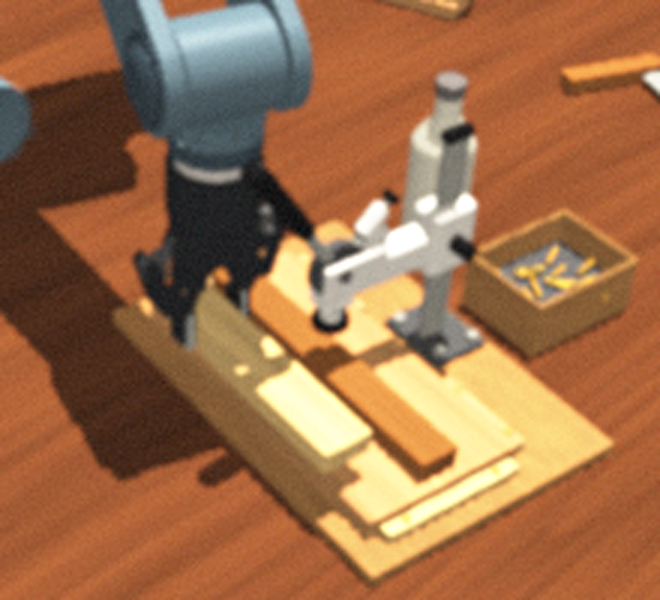

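View pics/t10.png

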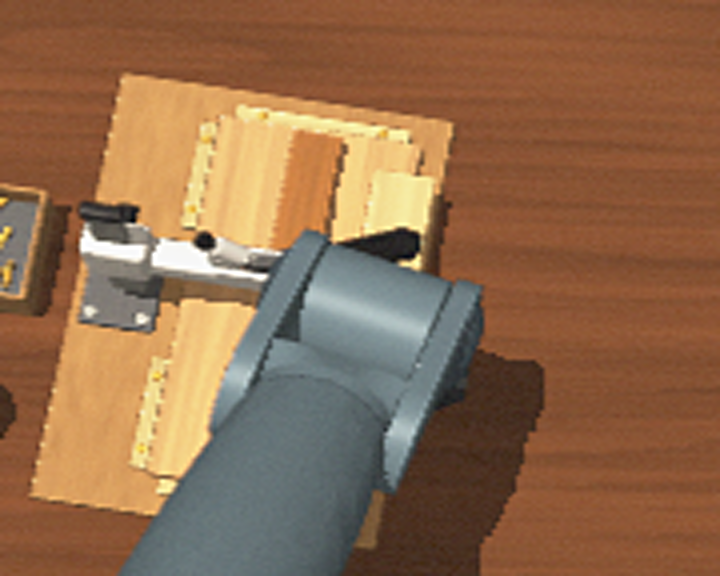

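Emit:
{"fn": "step_arm", "kwargs": {"deltas": [[0.12,0,-0.01,0,0,0,1],[0.24,0,-0.01,0,0,0,1],[0.36,0,-0.01,0,0,0,1],[0.36,0,-0.01,0,0,0,1]]}}

```text
clock: 10.7
tcp_pos: [0.4938, -0.0139, 0.0237]
eef_rot: [0.533, -0.533, -0.464, 0.464]
wrist_force: [-0.8, 0.7, -1.5]
grip_width: 0.0428
```

Emit:
{"fn": "step_arm", "kwargs": {"deltas": [[0.12,0,0,0,0,0,1],[0.24,0,0,0,0,0,1],[0.32,0,0,0,0,0,1],[0.32,0,0,0,0,0,1]]}}

```text
clock: 11.1
tcp_pos: [0.4984, 0.0174, 0.0238]
eef_rot: [0.533, -0.533, -0.464, 0.464]
wrist_force: [0.5, 0.0, -1.0]
grip_width: 0.0429
```

```bash
python3 look.py 11; python3 - <<'E'
from h import *
im=cv2.imread("pics/tf11.png");X=pts_depth("top",np.load("pics/t11.npy"));hsv=cv2.cvtColor(im,cv2.COLOR_BGR2HSV)
m=cv2.inRange(hsv,(18,40,100),(40,150,255)); mm=(m>0)&(X[...,2]>.06)&(X[...,1]<.1)&(X[...,2]<.09)&(X[...,0]>.5)
mm=cv2.morphologyEx(mm.astype(np.uint8),cv2.MORPH_OPEN,np.ones((3,3)))
v,u=np.nonzero(mm); print(len(v)); r=cv2.minAreaRect(np.c_[u,v].astype(np.float32)); print(plane("top",cv2.boxPoints(r),.074).round(4), np.median(X[mm>0],0))
E
```

```text
11.1 [0.49835472 0.01744302 0.02375756] [ 0.50051517  0.04453325 -1.04025699] 0.04285349015707393
(array([ 0.012, -0.012,  0.003]), array([-0.   ,  0.001,  0.   ]))
372
[[ 0.6067  0.0246  0.074 ]
 [ 0.6783  0.0171  0.074 ]
 [ 0.673  -0.0264  0.074 ]
 [ 0.6015 -0.0185  0.074 ]] [ 0.63999877 -0.00085625  0.07452183]
```

View pics/s11.png

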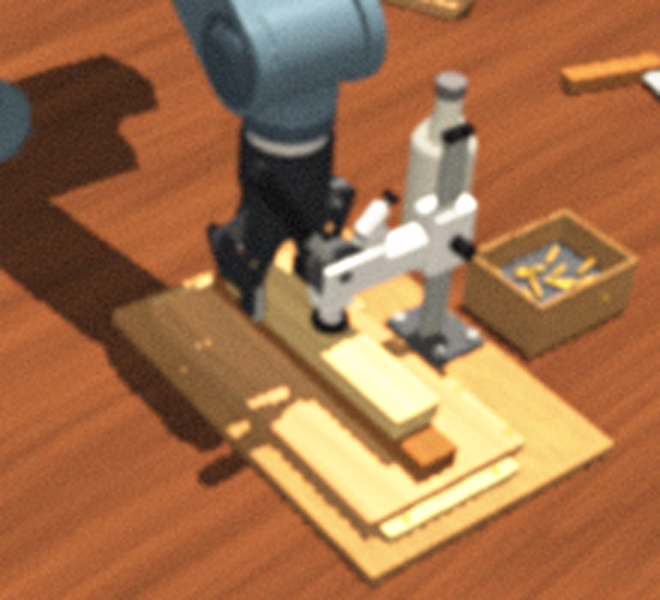

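View pics/t11.png

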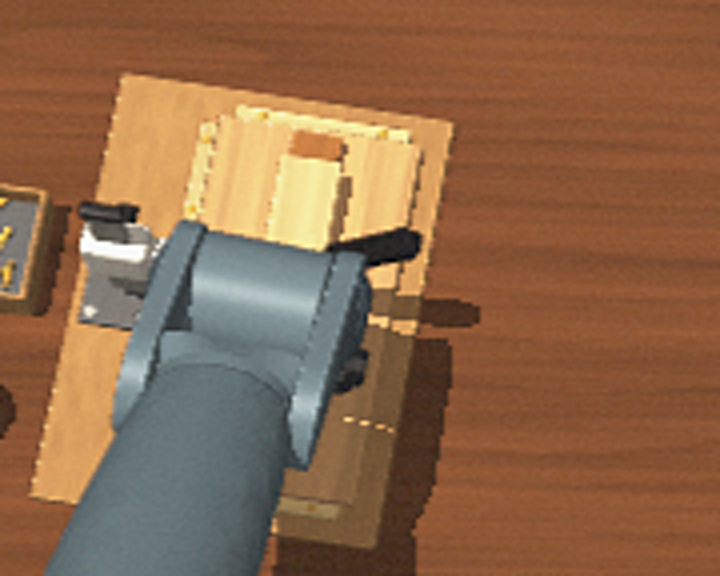

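```bash
python3 - <<'E'
from h import *
im=cv2.imread("pics/tf11.png").astype(float)
o=np.array([.5665,.0091]);ex=np.array([np.cos(.1395),-np.sin(.1395)]);ey=np.array([np.sin(.1395),np.cos(.1395)])
for v in range(146,178,3): print(v,[im[v,u].astype(int).tolist() for u in range(284,310,1)] if v==160 else '')
# edges by gradient in blue/luma
hsv=cv2.cvtColor(im.astype(np.uint8),cv2.COLOR_BGR2HSV)
L=[];R=[]
for v in range(153,172,1):
    row=im[v,:,0]
    g=np.diff(row)
    seg=[u for u in range(284,310) if row[u]>105]
    print(v,row[284:310].astype(int))
E
python3 - <<'E'
import cv2
im=cv2.imread("pics/tf11.png")
cv2.imwrite("pics/t11z.png",cv2.resize(im[135:185,265:335],None,fx=11,fy=11,interpolation=0))
E
```

```text
146 
149 
152 
155 
158 
161 
164 
167 
170 
173 
176 
153 [130 132 135 125 128 124 149 157 131 123 108  83  68  68  59  59  65  63
  64  68  57  66 127 134 137 133]
154 [131 134 132 129 126 122 158 153 150 150 153 157 154 169 170 140 124 100
  74  64  42  58 132 140 137 140]
155 [136 133 129 126 127 104 155 150 144 150 156 157 157 158 165 166 160 152
 153 163 160  91 132 134 135 135]
156 [137 132 127 122 125 123 160 151 144 151 153 156 153 161 166 166 158 155
 154 156 166  96 125 137 136 135]
157 [131 130 127 125 123 119 159 158 148 152 155 158 155 160 166 159 159 152
 153 152 158  84 123 134 135 137]
158 [134 134 124 121 121 142 159 157 150 155 154 158 160 161 165 162 159 155
 152 156 175 133 133 137 139 137]
159 [135 133 125 125 123 196 172 151 146 152 155 153 156 164 162 161 154 152
 152 154 134  87  73  71 127 138]
160 [138 133 123 124 121 161 162 149 149 152 156 153 156 163 164 164 153 150
 153 157 115  74  67  64 128 141]
161 [140 132 124 126 126 158 163 148 144 151 154 158 159 163 165 161 153 150
 154 158  95  63  68  68 133 139]
162 [140 131 124 127 123 156 161 150 150 151 1
[... 363 characters left out ...]

 155 135  83  74  71 131 138 134]
166 [137 124 127 102 158 161 148 150 152 155 156 156 163 164 163 154 154 155
 158 112  75  71  66 129 135 134]
167 [129 124 125 125 159 161 145 142 147 155 156 160 164 164 159 153 152 157
 160  98  68  73  64 130 138 132]
168 [129 121 124 113 156 156 147 147 151 153 155 158 163 164 161 154 154 155
 163 101  69  69  66 130 136 133]
169 [128 127 122 145 159 154 147 147 148 152 153 161 165 165 157 153 153 153
 161  92  65  68  66 126 136 135]
170 [129 121 125 145 157 152 148 147 151 154 157 162 167 162 156 149 151 154
 169  96  66  69 126 136 132 129]
171 [128 124 125 197 174 148 140 149 150 154 161 165 164 161 155 153 153 155
 129  81  70  65 131 139 138 134]
```

View pics/t11z.png

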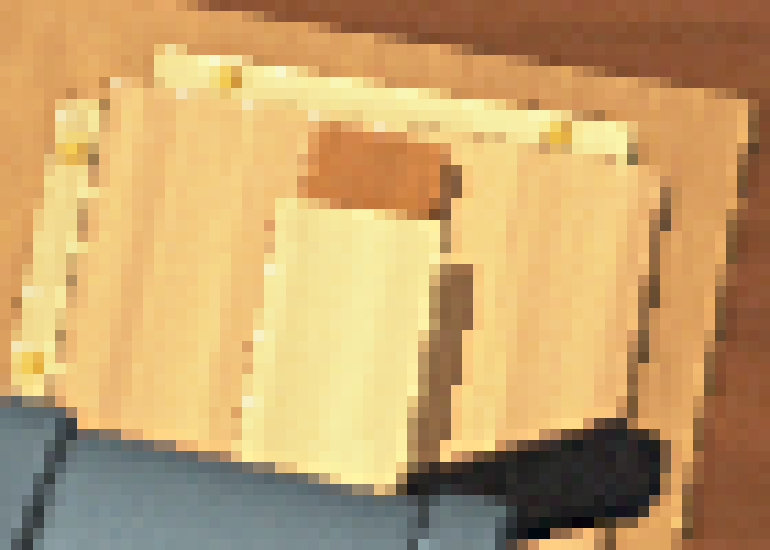

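```bash
python3 - <<'E'
from h import *
o=np.array([.5665,.0091]);ex=np.array([np.cos(.1395),-np.sin(.1395)]);ey=np.array([np.sin(.1395),np.cos(.1395)])
for z in(.0737,):
  for n,uv in (("left",[(289,157.5),(287,169.5)]),("right",[(304,159),(302,171)]),("endcorners",[(289.6,152.9),(305.3,155)])):
    P=plane("top",uv,z)[:,:2]; d=P[0]-P[1]; print(n,P.round(4).tolist(),"jig",[( ((p-o)@ex).round(4),((p-o)@ey).round(4)) for p in P],np.arctan2(d[1],d[0]))
# batten edges in initial top image
im=cv2.imread("pics/top0.png").astype(int)
for v in list(range(150,166,3))+list(range(205,240,5)): print(v,im[v,272:312,0])
E
```

```text
left [[0.6635, 0.0176], [0.6279, 0.0222]] jig [(np.float64(0.0948), np.float64(0.0219)), (np.float64(0.059), np.float64(0.0215))] -0.12731121955009625
right [[0.6602, -0.025], [0.6247, -0.0203]] jig [(np.float64(0.0976), np.float64(-0.0207)), (np.float64(0.0617), np.float64(-0.021))] -0.13241862326799042
endcorners [[0.6772, 0.0163], [0.6722, -0.0284]] jig [(np.float64(0.1086), np.float64(0.0226)), (np.float64(0.1099), np.float64(-0.0224))] 1.4602943985592631
150 [140 102 120 132 127 122 119 119 126 131 126 131 129 128 129 130 124 127
 122 125 117  84  69  70  70  68  70  67  70  69  75  71  73  54  68 132
 135 135 136 135]
153 [119 125 128 133 128 120 118 121 131 127 132 129 131 130 128 127 125 123
 125 131  93  69  68  72  71  74  73  70  71  69  68  71  60  64 124 136
 136 136 138 131]
156 [102 120 131 128 125 117 119 126 127 127 131 135 132 133 128 126 124 128
 125  99  72  71  71  71  65  66  71  66  71  69  71  71  53  64 128 132
 133 135 137 120]
159 [122 127 130 128 122 115 125 128 127 131 129 130 132 135 127 123 127 124
 129  90  70  70  69  69  71  69  69  64  72  70  64  6
[... 847 characters left out ...]
30 128 132
 131 123 120 121]
220 [139 128 130 133 127 132 131 115  77  64  65  70  67  70  74  66  65  69
  69  70  60  56  62 131 133 124 129 129 131 131 134 129 130 130 134 133
 126 120 118 119]
225 [135 132 132 130 132 131 141  90  64  70  73  76  66  70  67  66  68  72
  64  72  62  66 129 130 130 130 130 131 131 131 130 132 134 130 130 132
 122 122 118 127]
230 [135 136 132 131 133 139  99  76  65  69  71  68  71  71  70  69  67  69
  70  57  69 121 129 128 127 125 132 130 131 130 135 131 132 133 133 125
 116 120 128  97]
235 [136 135 126 131 139  98  71  70  68  71  71  66  69  71  64  67  70  65
  53  65 122 132 132 131 134 135 135 131 130 134 136 133 131 132 123 120
 125 128 123  68]
```

The caul is centred: it lies at jig y ±21.5 mm, its end is at x = 109 mm where 110 is ideal, and the yaw error is about 0.01 rad. Lowering it now.

Emit:
{"fn": "step_arm", "kwargs": {"deltas": [[0,0.02,0,0,0,0,1],[0,0.035,0,0,0,0,1],[0,0.035,0,0,0,0,1]]}}

```text
clock: 11.5
tcp_pos: [0.4981, 0.0161, 0.02]
eef_rot: [0.534, -0.534, -0.464, 0.464]
wrist_force: [0.2, -0.8, -1.1]
grip_width: 0.0429
```

Emit:
{"fn": "step_arm", "kwargs": {"deltas": [[0,0.01,0,0,0,0,1],[0,0.01,0,0,0,0,1]]}}

```text
clock: 11.7
tcp_pos: [0.4985, 0.0162, 0.0194]
eef_rot: [-0.534, 0.534, 0.464, -0.464]
wrist_force: [0.6, 0.8, -0.7]
grip_width: 0.0429
```

Emit:
{"fn": "step_arm", "kwargs": {"deltas": [[0.01,0.01,0,0,0,0,1],[0.01,0.01,0,0,0,0,1]]}}

```text
clock: 11.9
tcp_pos: [0.4989, 0.0166, 0.0192]
eef_rot: [-0.533, 0.534, 0.464, -0.464]
wrist_force: [-3.6, -2.4, 5.7]
grip_width: 0.0431
```

Emit:
{"fn": "step_arm", "kwargs": {"deltas": [[0,0.01,0,0,0,0,1],[0,0.01,0,0,0,0,1]]}}

```text
clock: 12.1
tcp_pos: [0.4989, 0.0166, 0.0192]
eef_rot: [-0.533, 0.534, 0.463, -0.464]
wrist_force: [-7.8, -2.5, 14.7]
grip_width: 0.0428
```

Emit:
{"fn": "step_arm", "kwargs": {"deltas": [[0,0,0,0,0,0,1]]}}

```text
clock: 12.2
tcp_pos: [0.4989, 0.0166, 0.0192]
eef_rot: [-0.533, 0.534, 0.463, -0.464]
wrist_force: [-8.1, -1.9, 13.3]
grip_width: 0.043
```

Emit:
{"fn": "step_arm", "kwargs": {"deltas": [[0,-0.01,0,0,0,0,1],[0,-0.01,0,0,0,0,0.2],[0,-0.01,0,0,0,0,0],[0,-0.01,0,0,0,0,-0.5],[0,-0.01,0,0,0,0,-1]]}}

```text
clock: 12.7
tcp_pos: [0.4983, 0.0175, 0.018]
eef_rot: [0.534, -0.534, -0.464, 0.464]
wrist_force: [0.2, 0.9, 0.7]
grip_width: 0.0704
```

Emit:
{"fn": "step_arm", "kwargs": {"deltas": [[0,0,0,0,0,0,-1],[0,0,0,0,0,0,-1],[0,0,0,0,0,0,-1],[0,0,0,0,0,0,-1],[0,0,0,0,0,0,-1]]}}

```text
clock: 13.2
tcp_pos: [0.4985, 0.0173, 0.0183]
eef_rot: [0.534, -0.534, -0.464, 0.464]
wrist_force: [0.4, -0.2, 0.2]
grip_width: 0.0855
```

```bash
python3 look.py 12
```

```text
13.2 [0.49845844 0.01734276 0.01826571] [ 0.4127651  -0.15104739  0.17554838] 0.08554078042997366
(array([ 0.013, -0.067,  0.004]), array([-0., -0.,  0.]))
```

View pics/s12.png

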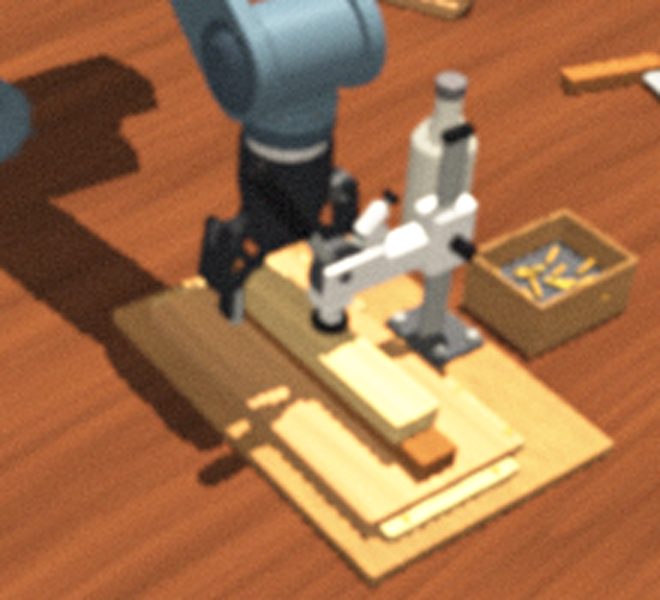

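Emit:
{"fn": "step_arm", "kwargs": {"deltas": [[0,-0.3,0,0,0,0,-1],[0,-0.65,0.2,0,0,0,-1],[0,-1,0.6,0,0,0,-1],[0,-1,0.6,0,0,0,-1]]}}

```text
clock: 13.7
tcp_pos: [0.4398, 0.0258, 0.1232]
eef_rot: [-0.531, 0.536, 0.466, -0.462]
wrist_force: [0.5, 0.1, 0.6]
grip_width: 0.0853
```

Emit:
{"fn": "step_arm", "kwargs": {"deltas": [[0,-0.5,0.2,0,0,0,-1],[0,-1,0.5,0,0,0,1],[0,-1,0.6,0,0,0,1],[0,-1,0.6,0,0,0,1]]}}

```text
clock: 14.1
tcp_pos: [0.3803, 0.034, 0.22]
eef_rot: [-0.532, 0.535, 0.465, -0.463]
wrist_force: [-0.5, 0.5, -0.0]
grip_width: 0.044
```

```bash
python3 look.py 13; python3 - <<'E'
from h import *
for f,n in (("pics/tf13.png","top"),):
  im=cv2.imread(f); cv2.imwrite("pics/t13z.png",cv2.resize(im[130:250,220:340],None,fx=5,fy=5,interpolation=0))
E
```

```text
14.1 [0.38025843 0.03400646 0.22001702] [-0.53435083  0.47311051 -0.04043824] 0.04403076113871564
(array([ 0.013,  1.956, -1.18 ]), array([ 0.002, -0.   , -0.   ]))
```

View pics/t13z.png

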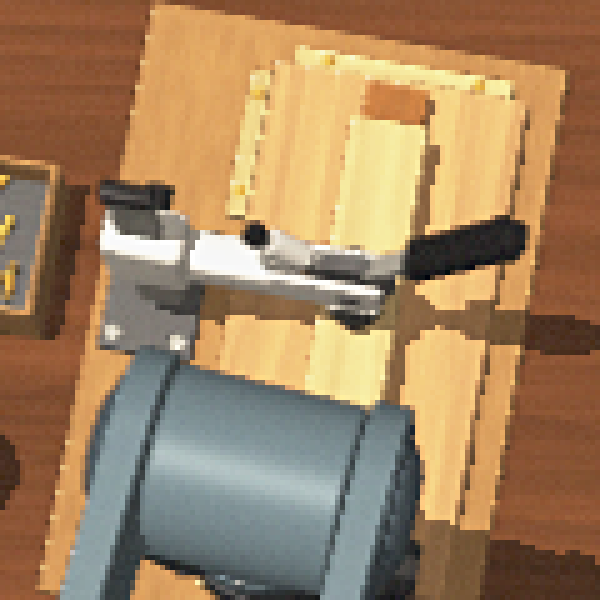

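View pics/s13.png

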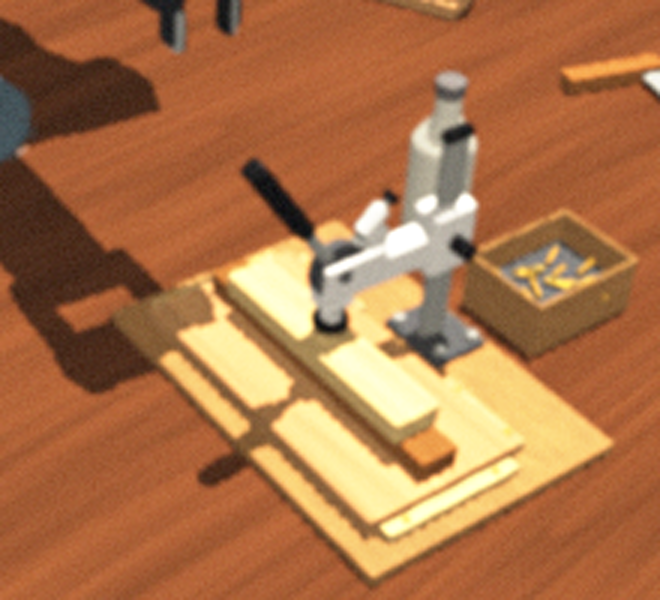

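The caul lies along the batten with its middle under the foot, and about 30 mm of batten shows at the far end as it should. Next I'll move shut fingers above the lever grip.

Emit:
{"fn": "step_arm", "kwargs": {"deltas": [[-0.3,-0.5,0,0,0,0,1],[-0.5,-0.8,-0.3,0,0,0,1],[-0.8,-0.8,-0.7,0,0,0,1],[-0.8,-0.8,-0.9,0,0,0,1],[-0.8,-0.8,-0.9,0,0,0,1]]}}

```text
clock: 14.7
tcp_pos: [0.4591, -0.0591, 0.2954]
eef_rot: [0.536, -0.532, -0.463, 0.464]
wrist_force: [-0.7, -0.4, -0.6]
grip_width: 0.0002
```

```bash
python3 - <<'E'
from h import *
s=ctrl.get_state();print(s["tcp_pos"],s["grip_width"]);print(deltas([.5573,-.0563,.235],down(np.pi-.1395),s))
im,d=ctrl.read_camera("top");cv2.imwrite("pics/tf14.png",im);X=pts_depth("top",d)
# lever angle: black handle pixels by jig coords
o=np.array([.5665,.0091,.138]);ey=np.array([np.sin(.1395),np.cos(.1395),0]);ex=np.array([np.cos(.1395),-np.sin(.1395),0])
for n in("top","side"):
    if n=="side": im,d=ctrl.read_camera("side");X=pts_depth("side",d);cv2.imwrite("pics/sf14.png",im)
    Y=X-o; out=-(Y@ey); x=Y@ex; m=(abs(x)<.02)&(out>.03)&(out<.12)&(Y[...,2]>.04)&(Y[...,2]<.16)&(im.max(2)<70)
    q=np.c_[out[m],Y[...,2][m],x[m]]
    if len(q)>10:
        c=q.mean(0); u=np.linalg.svd(q[:,:2]-c[:2])[2][0]; print(n,len(q),c,np.arctan(u[1]/u[0]),q.max(0),np.hypot(q[:,0],q[:,1]).max())
E
```

```text
[ 0.4591404  -0.05909813  0.2953891 ] 0.00021644495137183482
(array([ 0.165,  0.599, -0.971]), array([-0.003, -0.001,  0.001]))
side 185 [0.06705352 0.09671334 0.00835846] 0.9802370222369226 [0.09289698 0.13025772 0.0134097 ] 0.15599101640056634
```

Emit:
{"fn": "step_arm", "kwargs": {"deltas": [[0.1,0,-0.4,0,0,0,1],[0.25,0,-0.8,0,0,0,1],[0.25,0.2,-0.98,0,0,0,1],[0.25,0.45,-0.98,0,0,0,1],[0.25,0.45,-0.98,0,0,0,1]]}}

```text
clock: 15.3
tcp_pos: [0.5555, -0.0452, 0.2481]
eef_rot: [0.536, -0.531, -0.462, 0.466]
wrist_force: [0.4, -0.1, 0.3]
grip_width: -0.0001
```

```bash
cat > lk.py <<'E'
from h import *
import sys
k=sys.argv[1]
s=ctrl.get_state();im,d=ctrl.read_camera("side");cv2.imwrite(f"pics/s{k}.png",cv2.resize(im[170:320,300:460],None,fx=4.5,fy=4,interpolation=2))
iw,dw=ctrl.read_camera("wrist");cv2.imwrite(f"pics/w{k}.png",iw)
o=np.array([.5665,.0091,0]);ey=np.array([np.sin(.1395),np.cos(.1395),0]);ex=np.array([np.cos(.1395),-np.sin(.1395),0])
Y=s["tcp_pos"]-o
print(s["clock"],"jigx",(Y@ex).round(4),"out",-(Y@ey).round(4),"ztip",(Y[2]+.036).round(4),"F",s["wrist_force"].round(2))
E
python3 lk.py 15
```

```text
15.3 jigx -0.0034 out 0.0553 ztip 0.2841 F [ 0.44 -0.07  0.25]
```

View pics/s15.png

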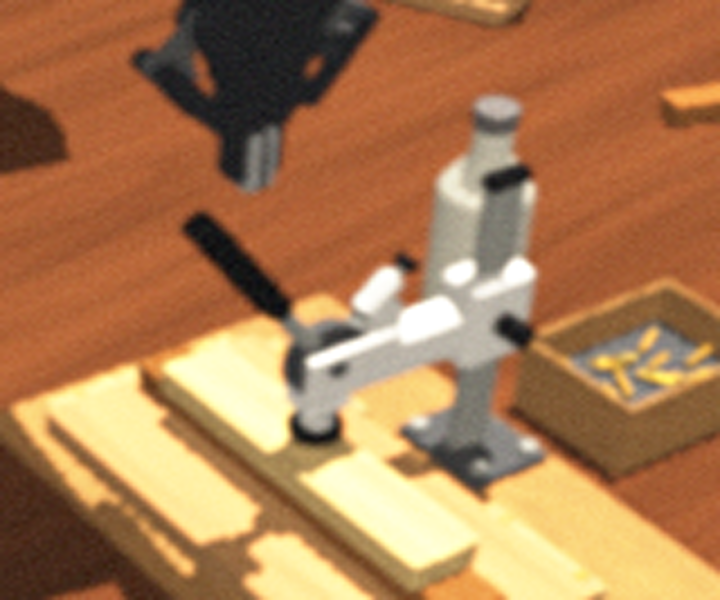

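View pics/w15.png

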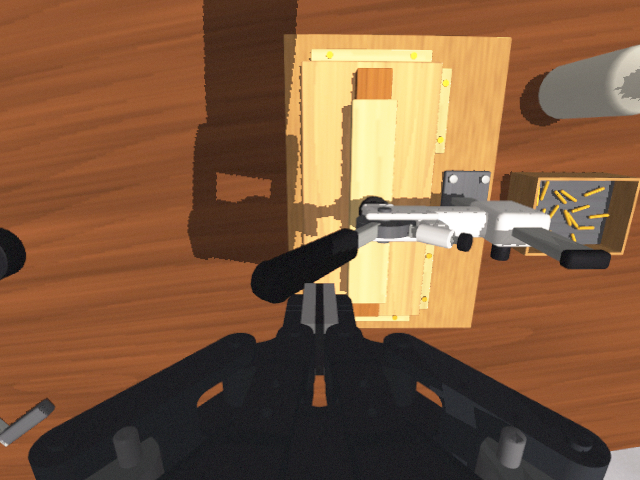

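Emit:
{"fn": "step_arm", "kwargs": {"deltas": [[0,0.15,-0.03,0,0,0,1],[0,0.3,-0.03,0,0,0,1],[0,0.36,-0.03,0,0,0,1],[0,0.36,-0.03,0,0,0,1]]}}

```text
clock: 15.8
tcp_pos: [0.5601, -0.0468, 0.2156]
eef_rot: [0.535, -0.533, -0.463, 0.464]
wrist_force: [0.3, -0.4, -0.0]
grip_width: -0.0001
```

```bash
python3 lk.py 16
```

```text
15.8 jigx 0.0015 out 0.0563 ztip 0.2516 F [ 0.25 -0.39 -0.01]
```

View pics/s16.png

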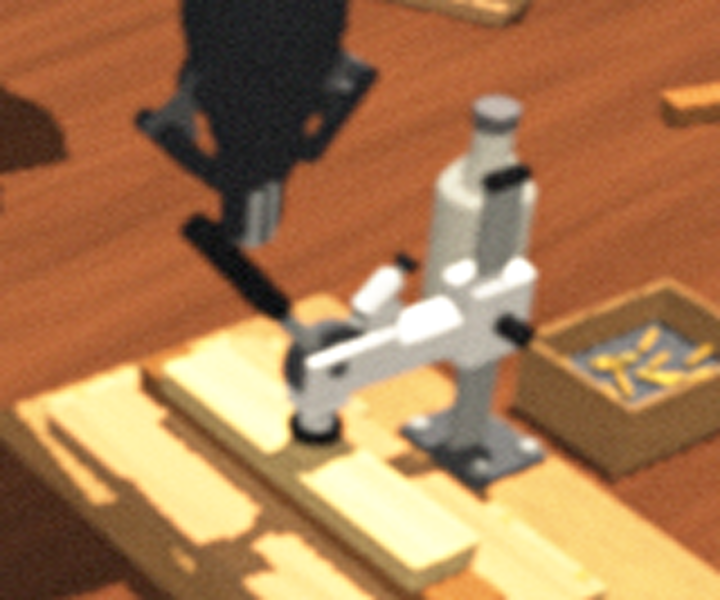

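View pics/w16.png

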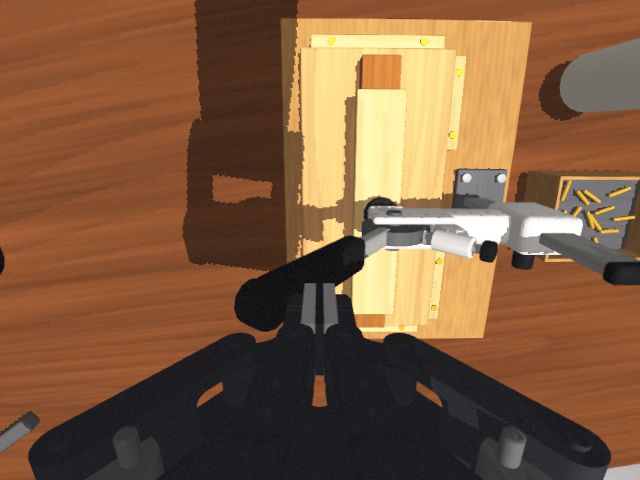

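Emit:
{"fn": "step_arm", "kwargs": {"deltas": [[-0.03,0.06,0,0,0,0,1],[-0.06,0.11,0,0,0,0,1],[-0.09,0.16,0,0,0,0,1]]}}

```text
clock: 16.2
tcp_pos: [0.5599, -0.0563, 0.2011]
eef_rot: [-0.534, 0.534, 0.464, -0.464]
wrist_force: [0.4, 0.3, 1.2]
grip_width: -0.0001
```

Emit:
{"fn": "step_arm", "kwargs": {"deltas": [[-0.05,0.05,0.01,0,0,0,1],[-0.1,0.1,0.01,0,0,0,1],[-0.1,0.1,0.01,0,0,0,1]]}}

```text
clock: 16.5
tcp_pos: [0.5568, -0.0663, 0.1902]
eef_rot: [0.534, -0.533, -0.463, 0.464]
wrist_force: [0.7, -0.6, 0.3]
grip_width: -0.0
```

```bash
python3 lk.py 17
```

```text
16.5 jigx 0.0008 out 0.076 ztip 0.2262 F [ 0.71 -0.59  0.31]
```

View pics/s17.png

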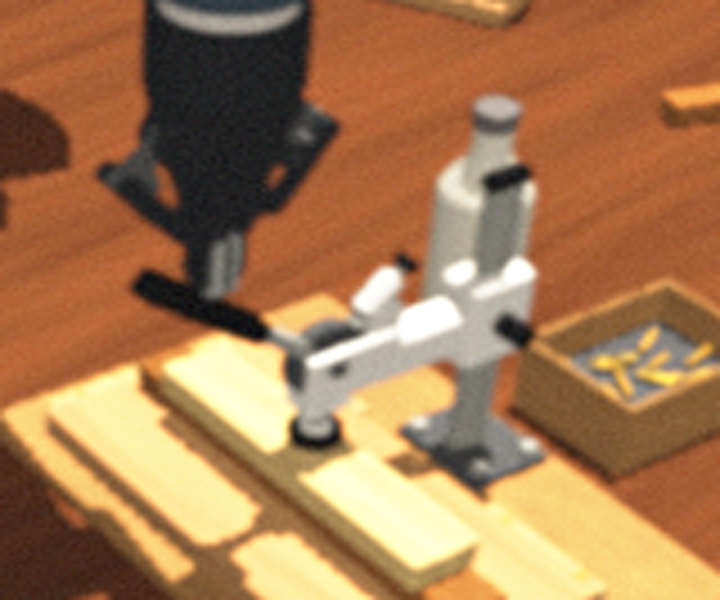

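```bash
cat > ang.py <<'E'
from h import *
o=np.array([.5665,.0091,.138]);ey=np.array([np.sin(.1395),np.cos(.1395),0]);ex=np.array([np.cos(.1395),-np.sin(.1395),0])
c=ctrl.calibration("side")
def ang(im=None):
    # handle axis in side image: end tip + pivot projection; pick angle whose projected axis passes through black grip centroid line
    s=ctrl.get_state()
    if im is None: im,d=ctrl.read_camera("side")
    dark=(im.max(2)<60).astype(np.uint8)
    A=np.linspace(1.0,-.6,161); sc=[]
    for a in A:
        r=np.linspace(.064,.150,60)
        P=o+ (-(ey)*np.cos(a))[None]*r[:,None]+np.array([0,0,1])*(np.sin(a)*r)[:,None]
        uv=proj("side",P).round().astype(int); sc.append(dark[uv[:,1],uv[:,0]].mean())
    sc=np.array(sc); g=A[sc>sc.max()-.03]
    t=s["tcp_pos"]-o
    print("theta",round(1-g.mean(),3),"range",(1-g.max()).round(3),(1-g.min()).round(3),"score",sc.max().round(2),"| jigx",(t@ex).round(4),"out",(-(t@ey)).round(4),"ztip",(t[2]+.138+.036).round(4),"F",s["wrist_force"].round(2),"t",s["clock"])
if __name__=="__main__":
    import sys
    if len(sys.argv)>1: ang(cv2.imread(sys.argv[1]))
    else: ang()
E
python3 ang.py pics/sf14.png; python3 ang.py
```

```text
theta 0.03 range 0.0 0.06 score 1.0 | jigx 0.0012 out 0.0755 ztip 0.2269 F [ 0.15  0.11 -0.66] t 16.6
theta 0.29 range 0.25 0.33 score 1.0 | jigx 0.0012 out 0.0755 ztip 0.2269 F [ 0.15  0.11 -0.66] t 16.6
```

The vision estimate gives a lever angle of about 0.29 rad. From here I'll press in small steps and watch the force.

Emit:
{"fn": "step_arm", "kwargs": {"deltas": [[-0.03,0.04,0,0,0,0,1],[-0.06,0.08,0,0,0,0,1],[-0.06,0.08,0,0,0,0,1]]}}

```text
clock: 16.95
tcp_pos: [0.5572, -0.072, 0.1838]
eef_rot: [-0.533, 0.534, 0.464, -0.463]
wrist_force: [-1.1, 1.1, 3.8]
grip_width: -0.0
```

```bash
python3 ang.py
```

```text
theta 0.355 range 0.32 0.39 score 1.0 | jigx 0.002 out 0.0816 ztip 0.2198 F [-1.06  1.1   3.8 ] t 16.95
```

Emit:
{"fn": "step_arm", "kwargs": {"deltas": [[-0.03,0.04,0,0,0,0,1],[-0.03,0.04,0,0,0,0,1]]}}

```text
clock: 17.2
tcp_pos: [0.5567, -0.075, 0.1796]
eef_rot: [-0.533, 0.534, 0.464, -0.464]
wrist_force: [0.9, -0.0, 3.7]
grip_width: 0.0001
```

```bash
python3 ang.py
```

```text
theta 0.41 range 0.38 0.44 score 1.0 | jigx 0.002 out 0.0846 ztip 0.2156 F [ 0.91 -0.05  3.73] t 17.2
```

Emit:
{"fn": "step_arm", "kwargs": {"deltas": [[-0.03,0.04,0,0,0,0,1],[-0.03,0.04,0,0,0,0,1]]}}

```text
clock: 17.45
tcp_pos: [0.5565, -0.0773, 0.1764]
eef_rot: [-0.534, 0.534, 0.464, -0.463]
wrist_force: [-0.9, 2.7, 8.7]
grip_width: -0.0003
```

```bash
python3 ang.py
```

```text
theta 0.44 range 0.41 0.47 score 1.0 | jigx 0.0021 out 0.0869 ztip 0.2124 F [-0.89  2.71  8.68] t 17.45
```

Emit:
{"fn": "step_arm", "kwargs": {"deltas": [[-0.02,0.03,0.01,0,0,0,1],[-0.02,0.03,0.01,0,0,0,1]]}}

```text
clock: 17.7
tcp_pos: [0.5563, -0.0787, 0.1744]
eef_rot: [-0.533, 0.534, 0.465, -0.462]
wrist_force: [2.1, 4.7, 9.2]
grip_width: -0.0002
```

Emit:
{"fn": "step_arm", "kwargs": {"deltas": [[-0.03,0.04,0,0,0,0,1],[-0.03,0.04,0,0,0,0,1]]}}

```text
clock: 17.9
tcp_pos: [0.5542, -0.0823, 0.1684]
eef_rot: [-0.534, 0.534, 0.464, -0.464]
wrist_force: [1.3, -0.2, 0.3]
grip_width: -0.0001
```

```bash
python3 ang.py
```

```text
theta 0.535 range 0.51 0.56 score 1.0 | jigx 0.0006 out 0.0922 ztip 0.2044 F [ 1.25 -0.18  0.29] t 17.9
```

Emit:
{"fn": "step_arm", "kwargs": {"deltas": [[-0.03,0.05,0,0,0,0,1],[-0.03,0.05,0,0,0,0,1]]}}

```text
clock: 18.15
tcp_pos: [0.5537, -0.0852, 0.1629]
eef_rot: [0.534, -0.534, -0.464, 0.464]
wrist_force: [-0.2, 2.7, 4.9]
grip_width: 0.0
```

Emit:
{"fn": "step_arm", "kwargs": {"deltas": [[-0.03,0.05,0,0,0,0,1],[-0.03,0.05,0,0,0,0,1]]}}

```text
clock: 18.35
tcp_pos: [0.5534, -0.0881, 0.1577]
eef_rot: [0.534, -0.534, -0.464, 0.463]
wrist_force: [2.8, 2.9, 3.6]
grip_width: 0.0001
```

```bash
python3 ang.py
```

```text
theta 0.63 range 0.6 0.66 score 1.0 | jigx 0.0005 out 0.0981 ztip 0.1937 F [2.8  2.94 3.62] t 18.35
```

First click: the force peaked at 9.2 N and dropped to 0.3 N at θ ≈ 0.47–0.5.

Emit:
{"fn": "step_arm", "kwargs": {"deltas": [[-0.02,0.03,0,0,0,0,1],[-0.02,0.03,0,0,0,0,1]]}}

```text
clock: 18.6
tcp_pos: [0.5533, -0.0891, 0.1556]
eef_rot: [0.534, -0.533, -0.465, 0.463]
wrist_force: [1.6, 8.2, 5.8]
grip_width: 0.0002
```

Emit:
{"fn": "step_arm", "kwargs": {"deltas": [[-0.02,0.03,0,0,0,0,1],[-0.02,0.03,0,0,0,0,1]]}}

```text
clock: 18.8
tcp_pos: [0.5532, -0.0902, 0.153]
eef_rot: [0.535, -0.533, -0.465, 0.463]
wrist_force: [0.7, 10.1, 9.0]
grip_width: 0.0001
```

```bash
python3 ang.py
```

```text
theta 0.675 range 0.66 0.69 score 1.0 | jigx 0.0006 out 0.1002 ztip 0.189 F [ 0.68 10.12  9.01] t 18.8
```

Emit:
{"fn": "step_arm", "kwargs": {"deltas": [[-0.02,0.04,0,0,0,0,1],[-0.02,0.04,0,0,0,0,1]]}}

```text
clock: 19.05
tcp_pos: [0.5522, -0.0938, 0.1479]
eef_rot: [0.534, -0.533, -0.464, 0.464]
wrist_force: [1.6, 2.2, 2.6]
grip_width: -0.0003
```

```bash
python3 ang.py
```

```text
theta 0.735 range 0.72 0.75 score 1.0 | jigx 0.0001 out 0.1039 ztip 0.1839 F [1.56 2.24 2.64] t 19.05
```

Emit:
{"fn": "step_arm", "kwargs": {"deltas": [[-0.02,0.04,0,0,0,0,1],[-0.02,0.04,0,0,0,0,1]]}}

```text
clock: 19.3
tcp_pos: [0.5519, -0.0965, 0.1436]
eef_rot: [0.534, -0.534, -0.464, 0.464]
wrist_force: [1.1, 3.2, 2.1]
grip_width: -0.0002
```

```bash
python3 ang.py
```

```text
theta 0.785 range 0.77 0.8 score 1.0 | jigx 0.0002 out 0.1066 ztip 0.1796 F [1.06 3.17 2.09] t 19.3
```

Second click: peak at θ ≈ 0.67, then a drop. Carrying on toward the third.

Emit:
{"fn": "step_arm", "kwargs": {"deltas": [[-0.01,0.04,0,0,0,0,1],[-0.01,0.04,0,0,0,0,1]]}}

```text
clock: 19.55
tcp_pos: [0.5519, -0.0974, 0.1404]
eef_rot: [0.534, -0.534, -0.464, 0.464]
wrist_force: [-0.3, 3.6, 5.8]
grip_width: -0.0002
```

Emit:
{"fn": "step_arm", "kwargs": {"deltas": [[-0.01,0.03,0,0,0,0,1],[-0.01,0.03,0,0,0,0,1]]}}

```text
clock: 19.75
tcp_pos: [0.5517, -0.0987, 0.1373]
eef_rot: [-0.534, 0.534, 0.464, -0.464]
wrist_force: [-0.9, 0.2, 0.4]
grip_width: -0.0003
```

```bash
python3 ang.py
```

```text
theta 0.835 range 0.82 0.85 score 1.0 | jigx 0.0003 out 0.1088 ztip 0.1733 F [-0.9   0.22  0.43] t 19.75
```

Emit:
{"fn": "step_arm", "kwargs": {"deltas": [[-0.01,0.03,0,0,0,0,1],[-0.01,0.03,0,0,0,0,1]]}}

```text
clock: 20.0
tcp_pos: [0.5517, -0.0993, 0.1344]
eef_rot: [0.534, -0.534, -0.464, 0.464]
wrist_force: [-1.8, 3.0, 5.3]
grip_width: -0.0001
```

```bash
python3 ang.py
```

```text
theta 0.87 range 0.87 0.87 score 1.0 | jigx 0.0004 out 0.1094 ztip 0.1704 F [-1.77  3.02  5.34] t 20.0
```

Emit:
{"fn": "step_arm", "kwargs": {"deltas": [[-0.01,0.03,0,0,0,0,1],[-0.01,0.03,0,0,0,0,1]]}}

```text
clock: 20.25
tcp_pos: [0.5516, -0.0999, 0.1319]
eef_rot: [0.534, -0.533, -0.464, 0.464]
wrist_force: [-1.9, 4.3, 9.1]
grip_width: 0.0002
```

```bash
python3 ang.py
```

```text
theta 0.885 range 0.88 0.89 score 1.0 | jigx 0.0004 out 0.11 ztip 0.1679 F [-1.88  4.29  9.09] t 20.25
```

Emit:
{"fn": "step_arm", "kwargs": {"deltas": [[-0.01,0.02,0,0,0,0,1],[-0.01,0.02,0,0,0,0,1]]}}

```text
clock: 20.5
tcp_pos: [0.5516, -0.1002, 0.1303]
eef_rot: [0.534, -0.533, -0.464, 0.463]
wrist_force: [-1.1, 6.9, 10.4]
grip_width: -0.0001
```

```bash
python3 ang.py
```

```text
theta 0.9 range 0.89 0.91 score 1.0 | jigx 0.0004 out 0.1103 ztip 0.1663 F [-1.08  6.86 10.37] t 20.5
```

Emit:
{"fn": "step_arm", "kwargs": {"deltas": [[-0.01,0.02,0,0,0,0,1],[-0.01,0.02,0,0,0,0,1]]}}

```text
clock: 20.75
tcp_pos: [0.5515, -0.102, 0.1277]
eef_rot: [-0.534, 0.534, 0.464, -0.464]
wrist_force: [0.6, -0.2, -0.6]
grip_width: -0.0002
```

```bash
python3 ang.py
```

```text
theta 0.93 range 0.92 0.94 score 1.0 | jigx 0.0006 out 0.1121 ztip 0.1637 F [ 0.6  -0.19 -0.62] t 20.75
```

Emit:
{"fn": "step_arm", "kwargs": {"deltas": [[-0.01,0.03,0,0,0,0,1],[-0.01,0.03,0,0,0,0,1]]}}

```text
clock: 21.0
tcp_pos: [0.5511, -0.1031, 0.1238]
eef_rot: [0.534, -0.534, -0.464, 0.464]
wrist_force: [1.6, 3.0, 2.2]
grip_width: -0.0001
```

```bash
python3 ang.py
```

```text
theta 0.97 range 0.96 0.98 score 1.0 | jigx 0.0003 out 0.1133 ztip 0.1598 F [1.6  3.03 2.2 ] t 21.0
```

Third click: peak 10.4 N, then a drop, with a z spacing of about 22.5 mm per click. The fourth should come at tcp z ≈ 0.107.

Emit:
{"fn": "step_arm", "kwargs": {"deltas": [[0,0.04,0,0,0,0,1],[0,0.04,0,0,0,0,1]]}}

```text
clock: 21.25
tcp_pos: [0.5511, -0.1037, 0.1199]
eef_rot: [-0.534, 0.534, 0.464, -0.464]
wrist_force: [0.1, -0.4, 3.4]
grip_width: -0.0002
```

Emit:
{"fn": "step_arm", "kwargs": {"deltas": [[0,0.04,0,0,0,0,1],[0,0.04,0,0,0,0,1]]}}

```text
clock: 21.45
tcp_pos: [0.5512, -0.1038, 0.1167]
eef_rot: [-0.533, 0.534, 0.464, -0.464]
wrist_force: [-1.8, -0.2, 6.7]
grip_width: 0.0001
```

Emit:
{"fn": "step_arm", "kwargs": {"deltas": [[0,0.04,0,0,0,0,1],[0,0.04,0,0,0,0,1]]}}

```text
clock: 21.65
tcp_pos: [0.5513, -0.1039, 0.1135]
eef_rot: [-0.533, 0.534, 0.463, -0.464]
wrist_force: [-4.2, 1.8, 10.0]
grip_width: -0.0
```

```bash
python3 ang.py
```

```text
theta 1.065 range 1.06 1.07 score 0.97 | jigx 0.0006 out 0.114 ztip 0.1495 F [-4.16  1.81  9.99] t 21.65
```

Emit:
{"fn": "step_arm", "kwargs": {"deltas": [[0,0.02,0,0,0,0,1],[0,0.02,0,0,0,0,1]]}}

```text
clock: 21.9
tcp_pos: [0.5514, -0.1039, 0.111]
eef_rot: [-0.533, 0.534, 0.464, -0.464]
wrist_force: [0.2, 0.2, -0.1]
grip_width: 0.0003
```

```bash
python3 ang.py
```

```text
theta 1.085 range 1.08 1.09 score 0.98 | jigx 0.0008 out 0.114 ztip 0.147 F [ 0.16  0.15 -0.13] t 21.9
```

Fourth click: about 10 N fell to about 0 at tcp z 0.111. I'll press a few mm more for a firm hold, well short of the fifth click.

Emit:
{"fn": "step_arm", "kwargs": {"deltas": [[0,0.03,0,0,0,0,1],[0,0.03,0,0,0,0,1]]}}

```text
clock: 22.15
tcp_pos: [0.5507, -0.1032, 0.1063]
eef_rot: [0.534, -0.533, -0.464, 0.464]
wrist_force: [0.4, 0.5, -0.2]
grip_width: -0.0
```

Emit:
{"fn": "step_arm", "kwargs": {"deltas": [[0,0.03,0,0,0,0,1],[0,0.03,0,0,0,0,1],[0,0.03,0,0,0,0,1]]}}

```text
clock: 22.45
tcp_pos: [0.5509, -0.1031, 0.104]
eef_rot: [0.534, -0.533, -0.464, 0.464]
wrist_force: [-1.5, -0.1, 2.1]
grip_width: 0.0001
```

```bash
python3 ang.py; python3 ang.py; python3 lk.py 20
```

```text
theta 1.155 range 1.15 1.16 score 0.97 | jigx 0.0001 out 0.1133 ztip 0.14 F [-1.49 -0.13  2.12] t 22.45
theta 1.155 range 1.15 1.16 score 0.97 | jigx 0.0001 out 0.1133 ztip 0.1401 F [-1.05  0.67  0.97] t 22.5
22.55 jigx 0.0001 out 0.1133 ztip 0.1401 F [-1.66 -0.29  1.62]
```

View pics/s20.png

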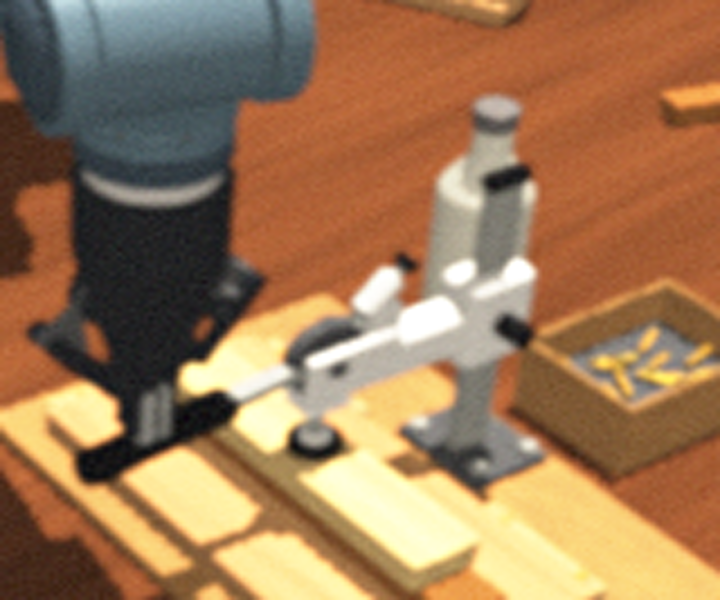

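View pics/w20.png

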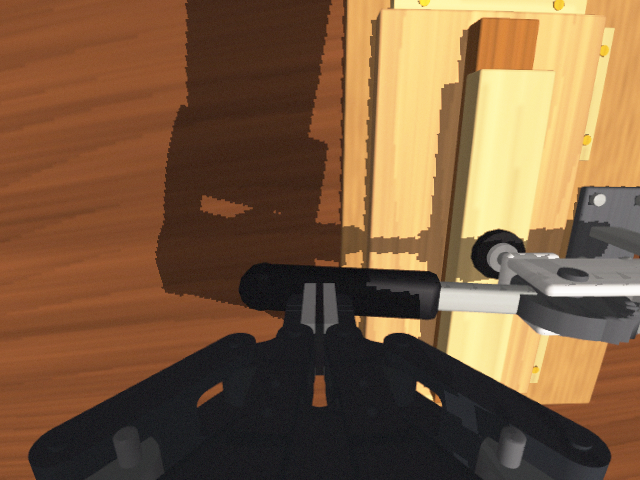

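Emit:
{"fn": "step_arm", "kwargs": {"deltas": [[0,0.02,0,0,0,0,1],[0,0.02,0,0,0,0,1],[0,0.02,0,0,0,0,1]]}}

```text
clock: 22.95
tcp_pos: [0.5511, -0.1031, 0.1024]
eef_rot: [0.534, -0.534, -0.464, 0.464]
wrist_force: [-2.9, 1.4, 3.5]
grip_width: -0.0002
```

Emit:
{"fn": "step_arm", "kwargs": {"deltas": [[0,0,0,0,0,0,1],[0,0,0,0,0,0,1],[0,0,0,0,0,0,1],[0,0,0,0,0,0,1],[0,0,0,0,0,0,1]]}}

```text
clock: 23.45
tcp_pos: [0.5511, -0.1031, 0.1024]
eef_rot: [0.534, -0.534, -0.464, 0.464]
wrist_force: [-2.6, 1.3, 4.9]
grip_width: 0.0002
```

```bash
python3 ang.py; python3 look.py 21; python3 -c "
from h import *
print([ (ctrl.read_camera('top') and ctrl.get_state()['wrist_force'].round(1).tolist()) for _ in range(5)])"
```

```text
theta 1.175 range 1.17 1.18 score 0.97 | jigx 0.0004 out 0.1132 ztip 0.1384 F [-2.6   1.3   4.93] t 23.45
23.5 [ 0.55114064 -0.10309852  0.10239344] [-3.69422865  1.53830522  5.13688919] -4.920014622700167e-05
(array([1.132, 0.774, 0.694]), array([-0., -0.,  0.]))
[[-2.9, 0.6, 5.4], [-2.8, 1.3, 5.0], [-2.8, 1.4, 5.0], [-3.1, 1.7, 5.5], [-3.3, 2.5, 5.2]]
```

View pics/tf21.png

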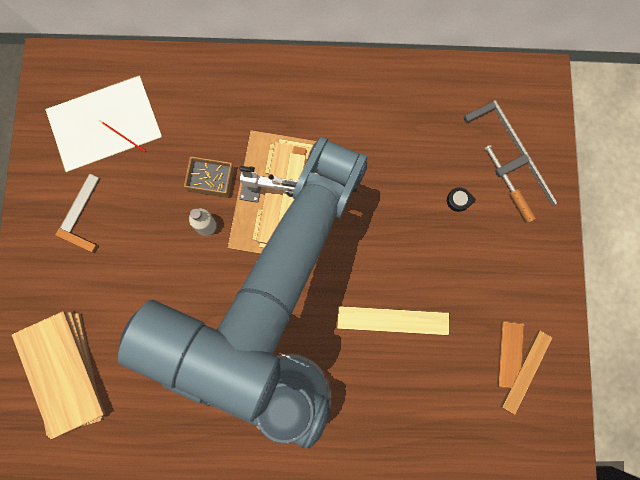

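The hold is steady at about 5 N on the lever. The glue bottle (202,221), screw box (208,175) and tape (460,199) haven't moved. Handing in.

```bash
python3 -c "
from cell import ctrl
print(ctrl.hand_in())"
```

```text
the job is handed in; nothing more can be done
None
```

The caul is flat along the batten with its middle under the foot. The lever is four clicks down, and the gripper is still pressing on it. I handed the job in at about 24 s.

**Caul:** Measured just before I set it down, its width was centred within about 0.5 mm, its length within about 1 mm, and it was about 0.01 rad off the batten's line. After release, about 30 mm of batten showed at each end in the pictures.

**Clicks:** The force rose to about 9–10 N and then dropped near 0 three times (first, third and fourth clicks). At the second it dropped only to about 2.6 N. There was no fifth click.

**Final hold:** The lever read about 1.17 rad in the side view. That view read about 0.03–0.05 rad high at the clicks, so I take the true angle as roughly 1.13. The downward push was steady at about 5 N. The glue bottle, screw box and tape measure were in their places in the last picture.

**Checks that disagreed:**
- **Finger length:** The fingertips end about 30–36 mm short of the stated TCP, so my first grasp closed in the air above the caul. I allowed for the offset and gripped it on the second try.
- **Bench contact:** During the second grasp the fingertips pressed on the bench with up to about 30 N.
- **Third click:** One force reading dipped just before this click. I took it for stick-slip, because the real peak and drop followed about 7–10 mm further down.

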